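# Mix the coating and spray the circuit modules

## Task

First mix the closed jar of coating: turn it right upside down for a couple of seconds and back upright, do that a second time, and stand it upright on its riser again. Then lift every circuit module out of the bin and lay each one flat, heatsink up and wholly on the black spray mat without stacking them, and when all of them lie there squeeze the trigger of the clamped spray gun fully against its grip for about one second and let it go. Leave the bench's other things (pliers, steel cup) where they are.

Things in the scene. Friction and masses are not known exactly. Their poses are not given: they have to be found in the camera images.
- jar: closed amber glass jar, round, body 58 mm in diameter and 115 mm high, with paper label, then a black screw cap 52 mm in diameter up to a total height of 142 mm; mass about 0.3 kg; it starts upright on the riser. Origin at the centre of its underside, z along its axis towards the cap. It can be gripped anywhere round the body
- stand: fixed riser block for the jar, a wooden drum with a round grey top plate 140 mm in diameter, flat top 80 mm above the bench. Origin at the centre of its underside (bench level)
- bin: fixed grey open-topped bin, 270 (x) x 240 (y) mm outside, walls 5 mm thick and 55 mm high, floor 5 mm thick. Origin at the centre of its underside
- mat: fixed black rubber spray mat, 280 (x) x 240 (y) mm, 6 mm thick, with thin grey lines. Origin at the centre of its underside, x and y along its edges
- gun: spray gun fixed on its side in a vise on a round wooden base. Barrel along +y (at the mat), 125 mm up. Black grip: level bar along x, x -77 to +37, y -36 to -14 mm, 112 to 138 mm above the bench. Trigger blade beside it on its +y side, a gap between; both open from above. Barrel and air cap (top at 147 mm) cross the grip's far end at x 23 to 67 mm. Origin at bench level
- trigger (a joint): spray gun trigger, a steel blade 85 mm long, 6 mm thick and 22 mm high at the height of the grip, hinged on a vertical pin at its far (+x) end beside the barrel; 0 rad = released (spring), 0.30 rad = fully squeezed to the grip. Needs about 4 to 8 N at the pad
- trigger_pad (a point): point on the outer face (away from the grip) of the trigger blade, 68 mm from its hinge, 17 mm from its free end, at mid-height; moves about 20 mm towards the grip when fully squeezed
- grip_back (a point): point on the back face of the gun's grip, across from the trigger, at mid-height: where the other finger goes
- module1: circuit module, one of up to four alike (some may be absent), starts in the bin: green board 80 (x) x 76 (y) x 6 mm; in its middle a finned aluminium heatsink 36 (x) x 24 (y) mm, solid up to 36 mm, fins to 40 mm, gripped across y; at the ends two black capacitors (x +30, 24 mm high) and a white connector (x -33, 16 mm high). 0.15 kg. Origin at the centre of its underside, z up
- module2: circuit module, one of up to four alike (some may be absent), starts in the bin: green board 80 (x) x 76 (y) x 6 mm; in its middle a finned aluminium heatsink 36 (x) x 24 (y) mm, solid up to 36 mm, fins to 40 mm, gripped across y; at the ends two black capacitors (x +30, 24 mm high) and a white connector (x -33, 16 mm high). 0.15 kg. Origin at the centre of its underside, z up
- module3: circuit module, one of up to four alike (some may be absent), starts in the bin: green board 80 (x) x 76 (y) x 6 mm; in its middle a finned aluminium heatsink 36 (x) x 24 (y) mm, solid up to 36 mm, fins to 40 mm, gripped across y; at the ends two black capacitors (x +30, 24 mm high) and a white connector (x -33, 16 mm high). 0.15 kg. Origin at the centre of its underside, z up
- module4: circuit module, one of up to four alike (some may be absent), starts in the bin: green board 80 (x) x 76 (y) x 6 mm; in its middle a finned aluminium heatsink 36 (x) x 24 (y) mm, solid up to 36 mm, fins to 40 mm, gripped across y; at the ends two black capacitors (x +30, 24 mm high) and a white connector (x -33, 16 mm high). 0.15 kg. Origin at the centre of its underside, z up
- pliers: pliers with blue handles lying on the bench, 150 mm long; bystander, leave alone. Origin near the pivot
- cup: small steel cup, 68 mm rim, 55 mm high; bystander, leave alone. Origin at the centre of its underside
There are look-alikes about, which are no part of the job. What is shaped like the module2 but purple or red is not meant.

How it is judged:
By the outcome, as a careful person would: the job done as asked, in the order asked, and still so for the second after the job is handed in, with the robot touching nothing.
Of module1, module2, module3, module4 only 2 to 4 are there at a start; the rules pass over those that are not, and their reading is None.
At some moment in a run one of module1, module2, module3, module4 may be knocked a few centimetres aside while the robot is not near it.
It also fails if it takes over 210 s, if anything falls off the work surface, if the arm or the gripper's body presses on something with over 40 N, if the wrist force passes 120 N, or if a joint passes its speed limit or range.

## Robot

A 7-joint arm with a two-finger parallel gripper is mounted at the origin on the work surface. World frame = base frame: x ahead of the robot, y to its left, z up, the work surface at z = 0. Lengths are in mm, angles in rad, forces in N, time in s.
With the tool pointing down it reaches from about 350 to 900 mm from the base axis. Payload 19.9 kg.
Tool frame: the origin (TCP) lies between the finger pads; the fingertips stand 8 mm ahead of it and the grasp point (between the pads) lies 11 mm behind it; z points along the fingers, y is the line along which they close (so a half turn about z gives the same grasp; the last joint's range is limited). The gripper opens to 85 mm and grips with 20 to 120 N. Pads are 22 mm wide; open, the fingers measure 114 mm over their backs; the gripper's body (76 mm by 85 mm) begins 54 mm behind the grasp point. The pads swing forward as they close: fully open they stand 13 mm farther back than shut.
Start: joints at [1.22, 0.417, -0.01, 1.614, 0.005, 1.111, -0.053], TCP at [190.538, -595.229, 239.26] pointing down, gripper open.
Joint ranges: [-2.81, 2.81], [-0.39, 2.02], [-1.27, 1.25], [0.06, 2.57], [-1.19, 4.33], [0.19, 2], [-2.82, 2.82]. Speed limits (rad/s): [1.89, 1.89, 2.39, 2.39, 3.01, 3.01, 3.01].

## Interface

Orientations are given as a unit quaternion [x, y, z, w].
In Python, from bench import manip gives the robot as it stands.
- The arm moves only by the tool drive_tool, never from a script. Its argument "increments" is a list of rows, each an object with "jaw": the closure, from -1 (fully open) to 1 (shut); "dp": the shift along the world's x, y, z normalised to -1 to 1, where 1 is 100 mm, a list of three; "delta_rot": the turn, a rotation vector about the world's x, y, z normalised to -1 to 1, where 1 is 90 degrees, a list of three. A call has 1 to 10 rows; each row is the pose to reach, as a shift and turn from the pose commanded when the call began; what a row does not reach only later rows make up. A row lasts 1/10 s, in which the tool goes at most 50 mm and 8.59 degrees, less where a joint would pass 70% of its speed; a pose out of reach is approached as far as the arm can. A call with a number of a shift or a turn outside -1 to 1 is refused whole. A call with a gripper value outside its range is refused whole. The fingers move at their own pace and stop on an object; "force" is the grip in N (left out, the last holds). Time passes only in rows, so rows that repeat a pose let the fingers close. It gives the time, the measured TCP pose, the force, the opening and the grip force at its end, in the units of the state.
- manip.sense(): the state, without advancing time (a new reading comes with each control period).
- manip.read_camera(name): name is "scene" or "side" or "wrist"; returns a dict with "pixels" (384x512x3 uint8, blue, green, red), "camera_matrix" (3x3 intrinsics, pixels), "rvec" (rotation vector, rad) and "tvec" (3), from world to camera coordinates, as OpenCV has them. Camera axes: x right, y down, z forward; pixel columns grow to the right and rows downward; lengths in mm; the calibration is good to about 2 mm. A picture is of the moment at which its call begins. There is no depth.
- manip.hand_in(): hands the job in; it is judged then, once.
The state is a dict: "time": time; "qpos": joint angles; "joint_velocities": joint speeds; "joint_torque": joint torques, N m; "tool_pos": TCP position; "eef_rot": TCP orientation; "ft_force": force on the tool from outside, world axes, zero at the start; "moment": the same for the moment, N m; "width": finger opening in mm; "grip_force": force on a finger pad.
Only numpy, scipy, OpenCV 4.12 (cv2) and the standard library are available. Lean on these libraries where they do the work, as an engineer would, in place of code of your own. Each camera call takes 0.05 s, during which the arm holds its last target. There are 200 camera calls.

## Working session

There is one attempt and no reset: what is moved stays moved. The work goes in short steps, Python scripts to look and compute and a tool call to move; the robot and the scene stay as the last step left them, time stands still between calls to the robot, and variables do not carry over. Pictures are saved under pics/ and viewed, at most 16 in all, crops included, and the job is handed in when it is done.

Besides the shell and the picture viewer there is one more tool, called after "Request:" as name(argument=value, ...) on one line, values as JSON. drive_tool: Moves the arm, as the interface text tells. Its arguments: {"type":"object","properties":{"increments":{"type":"array","items":{"type":"object","properties":{"jaw":{"type":"number"},"dp":{"type":"array","items":{"type":"number","minimum":-1,"maximum":1}},"delta_rot":{"type":"array","items":{"type":"number","minimum":-1,"maximum":1}}}}},"force":{"type":"number"}},"required":["increments"]}

```bash
mkdir -p pics; cat > h.py <<'E'
import numpy as np, cv2, pickle
from bench import manip
def snap(n,f):
    d=manip.read_camera(n); pickle.dump(d,open(f'pics/{f}.pkl','wb')); cv2.imwrite(f'pics/{f}.png',d['pixels']); return d
def load(f): return pickle.load(open(f'pics/{f}.pkl','rb'))
def ray(d,uv):
    K=np.array(d['camera_matrix'],float);R=cv2.Rodrigues(np.array(d['rvec'],float))[0];t=np.array(d['tvec'],float).ravel()
    v=R.T@np.linalg.inv(K)@np.array([uv[0],uv[1],1.]); return -R.T@t, v/np.linalg.norm(v)
def atz(d,uv,z):
    c,v=ray(d,uv); return c+v*(z-c[2])/v[2]
def tri(*obs):
    A=np.zeros((3,3));b=np.zeros(3)
    for d,uv in obs:
        c,v=ray(d,uv);P=np.eye(3)-np.outer(v,v);A+=P;b+=P@c
    p=np.linalg.solve(A,b)
    return p,[np.linalg.norm((np.eye(3)-np.outer(v,v))@(p-c)) for c,v in (ray(*o) for o in obs)]
def proj(d,p): return cv2.projectPoints(np.array(p,float).reshape(-1,1,3),np.array(d['rvec'],float),np.array(d['tvec'],float),np.array(d['camera_matrix'],float),None)[0].reshape(-1,2)
E
python3 - <<'E'
from h import *
np.set_printoptions(precision=2,suppress=True)
a=[snap(n,n+'0') for n in('scene','side','wrist')]
for d in a: print(ray(d,(256,192)))
cv2.imwrite('pics/s0.png',cv2.resize(a[0]['pixels'],(768,576),interpolation=cv2.INTER_CUBIC))
cv2.imwrite('pics/d0.png',cv2.resize(a[1]['pixels'],(768,576),interpolation=cv2.INTER_CUBIC))
print(manip.sense())
E
```

```text
(array([1345.42,  384.53, 1278.78]), array([-0.58, -0.24, -0.78]))
(array([-62.15, 926.25, 838.11]), array([ 0.42, -0.68, -0.61]))
(array([ 262.26, -572.2 ,  373.18]), array([-0.3 , -0.09, -0.95]))
{'time': 0.15, 'qpos': array([ 1.22,  0.42, -0.01,  1.61,  0.  ,  1.11, -0.05]), 'joint_velocities': array([ 0., -0.,  0., -0.,  0., -0., -0.]), 'joint_torque': array([  0.  , -86.47,   0.68, -43.51,   0.02,   0.01,  -0.  ]), 'tool_pos': array([ 190.48, -595.02,  238.82]), 'eef_rot': array([ 0.99,  0.15, -0.  , -0.  ]), 'ft_force': array([-0.67,  0.51, -0.24]), 'moment': array([-0.03,  0.01,  0.03]), 'grip_force': 0.0, 'width': 85.20588092500232}
```

View pics/s0.png

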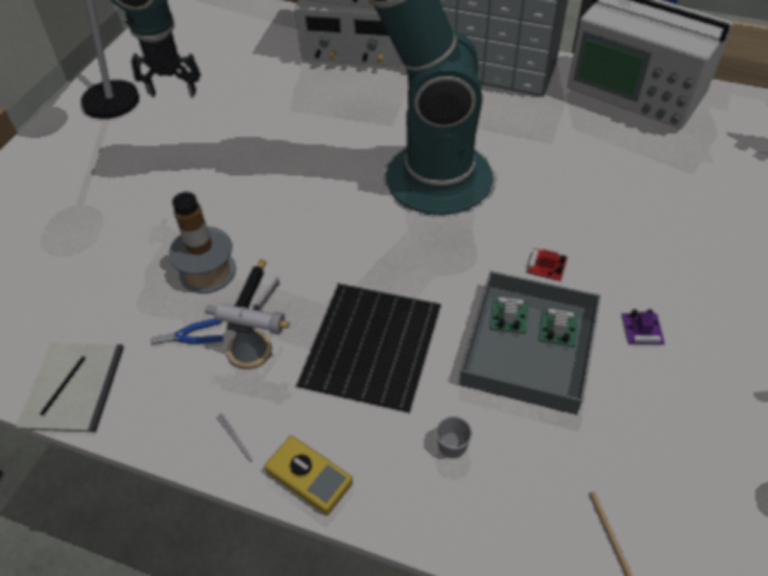

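View pics/d0.png

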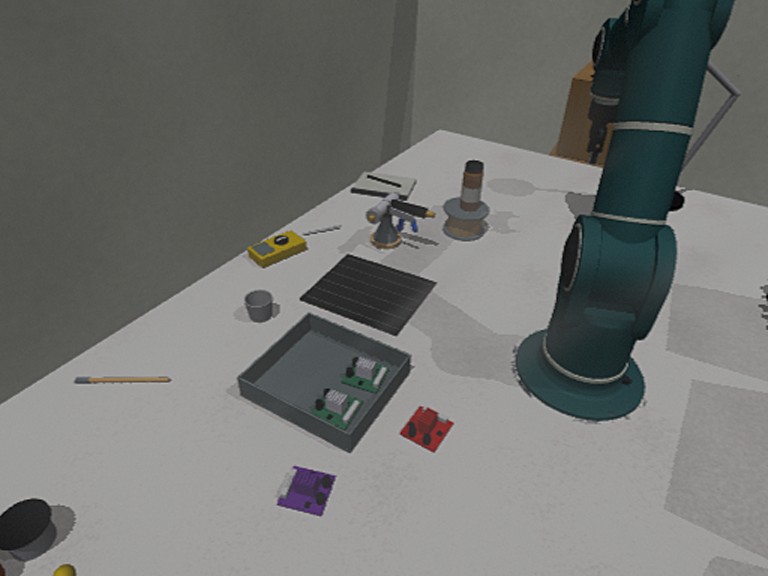

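Scene picture (768-wide): jar (190,225), gun (250,310), mat (370,345). In the bin there are two green modules at (510,312) and (560,322). The look-alikes are red (547,263) and purple (642,327), both outside the bin. The green ones are the ones meant. I'll confirm in enlarged crops.

```bash
python3 - <<'E'
from h import *
def crop(d,x,y,w,h,s):
    c=cv2.resize(d['pixels'][y:y+h,x:x+w],None,fx=s,fy=s,interpolation=cv2.INTER_CUBIC)
    for i in range(0,w,10):
        cv2.line(c,(i*s,0),(i*s,6 if (x+i)%50 else 16),(0,0,255),1)
        if (x+i)%50==0: cv2.putText(c,str(x+i),(i*s,28),0,.4,(0,0,255))
    for i in range(0,h,10):
        cv2.line(c,(0,i*s),(6 if (y+i)%50 else 16,i*s),(0,0,255),1)
        if (y+i)%50==0: cv2.putText(c,str(y+i),(18,i*s+4),0,.4,(0,0,255))
    return c
a=load('scene0');b=load('side0')
def hc(p,q):
    h=max(len(p),len(q));o=np.zeros((h,p.shape[1]+q.shape[1],3),np.uint8);o[:len(p),:p.shape[1]]=p;o[:len(q),p.shape[1]:]=q;return o
cv2.imwrite('pics/c1.png',hc(crop(a,100,120,100,130,4),crop(b,230,100,100,80,4)))
cv2.imwrite('pics/c2.png',hc(crop(a,300,180,100,100,4),crop(b,160,200,100,100,4)))
E
```

```text
(no output)
```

View pics/c1.png

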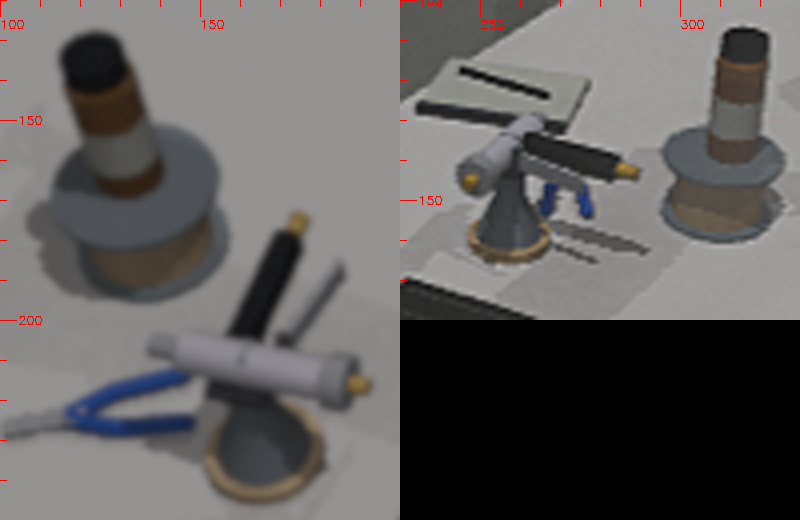

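View pics/c2.png

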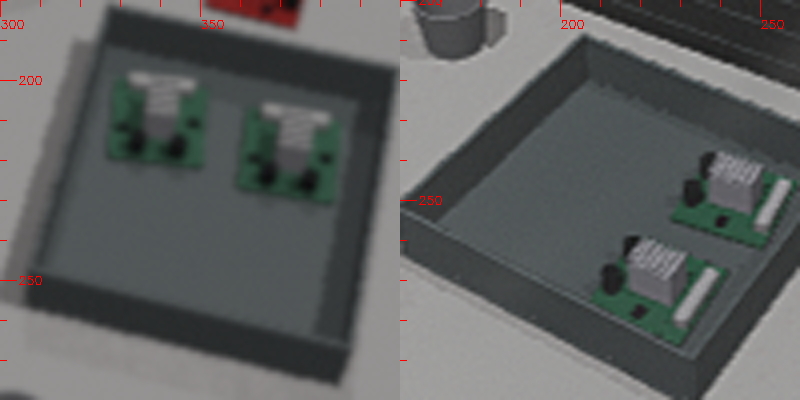

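```bash
python3 - <<'E'
from h import *
np.set_printoptions(precision=1,suppress=True)
a=load('scene0');b=load('side0')
A=lambda x,y:(a,(100+x/4-.4,120+y/4-.4)); B=lambda x,y:(b,(230+(x-400)/4-.4,100+y/4-.4))
A2=lambda x,y:(a,(300+x/4-.4,180+y/4-.4)); B2=lambda x,y:(b,(160+(x-400)/4-.4,200+y/4-.4))
print('cap',tri(A(94,50),B(745,34)));print('plate',tri(A(136,187),B(723,156)), atz(*A(136,187),80),atz(*B(723,156),80))
print('grip end gold',tri(A(300,220),B(627,171)));print('nozzle',tri(A(360,385),B(468,181)))
print('gun base',tri(A(263,450),B(509,239)))
print('trigger tip',tri(A(342,266),B(588,187)))
print('grip end', tri(A(288,240),B(612,163)))
for n,p,q in(('m1',(162,95),(737,165)),('m2',(296,125),(657,256))): print(n,tri(A2(*p),B2(*q)))
for n,ps in (('M1',[(107,157),(203,167),(205,80)]),('M2',[(238,188),(333,203),(340,115)])):
  for p in ps: print(n,atz(*A2(*p),11))
for n,ps in (('M1s',[(672,217),(765,246)]),('M2s',[(594,302),(682,342),(728,265)])):
  for p in ps: print(n,atz(*B2(*p),11))
for p in[(107,8),(398,70),(350,345),(30,278)]: print('bin',atz(*A2(*p),55))
for p in [(342,286),(440,305),(409,408),(300,385)]: print('mat',atz(a,np.array(p)/1.5,6))
for p in [(350,256),(436,286),(393,333),(301,293)]: print('mats',atz(b,np.array(p)/1.5,6))
print('cup',atz(a,(453/1.5,430/1.5),55),'pliers',atz(*A(75,415),5),atz(*A(10,430),5),atz(*A(185,378),5),atz(*A(190,425),5))
E
```

```text
cap (array([ 468. , -410.4,  223.1]), [np.float64(0.7729490046692955), np.float64(0.7729490046693447)])
plate (array([ 474.6, -408.2,   72.6]), [np.float64(0.08433607108726736), np.float64(0.0843360710872897)]) [ 479.8 -403.5   80. ] [ 469.4 -395.2   80. ]
grip end gold (array([ 505.1, -230.3,  127.1]), [np.float64(2.642920022667687), np.float64(2.6429200226674916)])
nozzle (array([ 632.1, -120. ,  124.2]), [np.float64(1.2948887647173817), np.float64(1.2948887647173484)])
gun base (array([ 640. , -218.4,    1.4]), [np.float64(2.446692660337762), np.float64(2.4466926603377037)])
trigger tip (array([ 528.4, -185.7,  118.9]), [np.float64(0.35069443155741703), np.float64(0.3506944315574699)])
grip end (array([ 525.5, -231.5,  127.9]), [np.float64(0.6011347625398828), np.float64(0.6011347625398094)])
m1 (array([378.3, 275.9,  42.7]), [np.float64(0.7031907839735144), np.float64(0.7031907839734873)])
m2 (array([374.3, 383.8,  42.7]), [np.float64(1.177727072499552), np.float64(1.177727072499623)])
M1 [428.9 247.6  11. ]
M1 [413.5 321.9  11. ]
M1 [327.4 303.1  11. ]
M2 [424.3 352.5  11. ]
M2 [414.1 425.5  11. ]
M2 [327.1 414.2  11. ]
M1s [406.1 325.   11. ]
M1s [328.7 309.   11. ]
M2s [404.2 424.8  11. ]
M2s [328.9 417.8  11. ]
M2s [341.8 340.5  11. ]
bin [315.8 213.3  55. ]
bin [303.3 447.9  55. ]
bin [563.9 459.2  55. ]
bin [584.9 227.6  55. ]
mat [420.2 -95.2   6. ]
mat [399.9 128.5   6. ]
mat [664.2 147.9   6. ]
mat [687.  -77.7   6. ]
mats [670.  -74.5   6. ]
mats [399.8 -87.6   6. ]
mats [397.2 132.7   6. ]
mats [674.3 136.2   6. ]
cup [707.4 249.2  55. ] pliers [ 659.3 -377.8    5. ] [ 689.3 -419.6    5. ] [ 597.5 -311.5    5. ] [ 637.7 -285.4    5. ]
```

Crops: green boards with pale heatsinks at original-pixel scene (340,204) and (374,211); these are the modules, while red and purple are outside the bin. Jar cap top is at scene (123,132). The first move raises the arm and tries a small sideways tilt, to see which way the wrist goes.

Request:
drive_tool(increments=[{"dp":[0.2,0.2,0.5],"jaw":-1},{"dp":[0.4,0.4,0.9],"delta_rot":[0.09,-0.28,0],"jaw":-1},{"dp":[0.4,0.4,0.9],"delta_rot":[0.09,-0.28,0],"jaw":-1},{"dp":[0.4,0.4,0.9],"delta_rot":[0.09,-0.28,0],"jaw":-1},{"dp":[0.4,0.4,0.9],"delta_rot":[0.09,-0.28,0],"jaw":-1}], force=40)

```text
validation failed for argument at $.in...
```

```bash
cat > st.py <<'E'
from h import *
from scipy.spatial.transform import Rotation as R
np.set_printoptions(precision=3,suppress=True)
s=manip.sense();M=R.from_quat(s['eef_rot']).as_matrix()
print(s['time'],'q',s['qpos'],'p',s['tool_pos'],'\nx',M[:,0],'y',M[:,1],'z',M[:,2],'F',s['ft_force'],'w',s['width'],'g',s['grip_force'])
E
python3 st.py
```

```text
0.15 q [ 1.219  0.418 -0.01   1.614  0.005  1.111 -0.053] p [ 190.481 -595.015  238.825] 
x [ 0.952  0.305 -0.   ] y [ 0.305 -0.952 -0.001] z [-0.     0.001 -1.   ] F [-0.672  0.513 -0.24 ] w 85.20588092500232 g 0.0
```

Request:
drive_tool(increments=[{"dp":[0.2,0.2,0.5],"delta_rot":[0,0,0],"jaw":-1},{"dp":[0.4,0.4,0.9],"delta_rot":[0.09,-0.28,0],"jaw":-1},{"dp":[0.4,0.4,0.9],"delta_rot":[0.09,-0.28,0],"jaw":-1},{"dp":[0.4,0.4,0.9],"delta_rot":[0.09,-0.28,0],"jaw":-1},{"dp":[0.4,0.4,0.9],"delta_rot":[0.09,-0.28,0],"jaw":-1}], force=40)

```text
time: 0.65
tool_pos: [226.9, -556.4, 328.3]
eef_rot: [0.962, 0.147, 0.228, -0.036]
ft_force: [-0.0, 0.3, -0.7]
width: 85.6
grip_force: 0.0
```

```bash
python3 st.py
```

```text
0.65 q [ 1.421  0.337 -0.083  1.595 -0.457  1.28   0.223] p [ 226.859 -556.366  328.27 ] 
x [0.853 0.266 0.449] y [ 0.299 -0.954 -0.002] z [ 0.428  0.136 -0.893] F [-0.011  0.283 -0.691] w 85.58774895783392 g 0.0
```

Request:
drive_tool(increments=[{"dp":[0.2,0.4,0.5],"delta_rot":[-0.29,0.905,0],"jaw":-1},{"dp":[0.4,0.8,0.7],"delta_rot":[-0.29,0.905,0],"jaw":-1},{"dp":[0.6,1,0.7],"delta_rot":[-0.29,0.905,0],"jaw":-1},{"dp":[0.6,1,0.7],"delta_rot":[-0.29,0.905,0],"jaw":-1},{"dp":[0.6,1,0.7],"delta_rot":[-0.29,0.905,0],"jaw":-1},{"dp":[0.6,1,0.7],"delta_rot":[-0.29,0.905,0],"jaw":-1},{"dp":[0.6,1,0.7],"delta_rot":[-0.29,0.905,0],"jaw":-1},{"dp":[0.6,1,0.7],"delta_rot":[-0.29,0.905,0],"jaw":-1},{"dp":[0.6,1,0.7],"delta_rot":[-0.29,0.905,0],"jaw":-1},{"dp":[0.6,1,0.7],"delta_rot":[-0.29,0.905,0],"jaw":-1}])

```text
time: 1.65
tool_pos: [291.9, -454.9, 399.6]
eef_rot: [0.858, 0.134, -0.489, 0.078]
ft_force: [-1.1, -0.6, -0.7]
width: 85.6
grip_force: 0.0
```

```bash
python3 st.py
```

```text
1.65 q [ 0.666  0.466 -0.145  1.513  0.806  1.917 -0.775] p [ 291.914 -454.935  399.577] 
x [ 0.485  0.154 -0.861] y [ 0.307 -0.952  0.003] z [-0.819 -0.266 -0.509] F [-1.09  -0.631 -0.72 ] w 85.60015863341981 g 0.0
```

```bash
cat > go.py <<'E'
import sys
from h import *
from scipy.spatial.transform import Rotation as R
# go.py az tilt(x-up/down sign) : rotvec/90deg to tool z horizontal at az, x = (0,0,s)
np.set_printoptions(precision=3,suppress=True)
az=np.radians(float(sys.argv[1]));s=float(sys.argv[2])
c=manip.sense();M=R.from_quat(c['eef_rot'])
z=np.array([np.cos(az),np.sin(az),0]);x=np.array([0,0,s]);T=R.from_matrix(np.c_[x,np.cross(z,x),z])
print((T*M.inv()).as_rotvec()/(np.pi/2), 'p',c['tool_pos'],'grasp target TCP', np.array([471,-409,0])+11*z)
E
python3 go.py 255 -1; python3 go.py 300 -1
```

```text
[-0.255  0.245  0.619] p [ 291.914 -454.935  399.577] grasp target TCP [ 468.153 -419.625    0.   ]
[-0.361  0.141  1.104] p [ 291.914 -454.935  399.577] grasp target TCP [ 476.5   -418.526    0.   ]
```

Request:
drive_tool(increments=[{"dp":[0.3,0.1,0],"delta_rot":[-0.255,0.245,0.62],"jaw":-1},{"dp":[0.6,0.2,0],"delta_rot":[-0.255,0.245,0.62],"jaw":-1},{"dp":[0.9,0.3,0],"delta_rot":[-0.255,0.245,0.62],"jaw":-1},{"dp":[1,0.3,0],"delta_rot":[-0.255,0.245,0.62],"jaw":-1},{"dp":[1,0.3,0],"delta_rot":[-0.255,0.245,0.62],"jaw":-1},{"dp":[1,0.3,0],"delta_rot":[-0.255,0.245,0.62],"jaw":-1},{"dp":[1,0.3,0],"delta_rot":[-0.255,0.245,0.62],"jaw":-1},{"dp":[1,0.3,0],"delta_rot":[-0.255,0.245,0.62],"jaw":-1},{"dp":[1,0.3,0],"delta_rot":[-0.255,0.245,0.62],"jaw":-1},{"dp":[1,0.3,0],"delta_rot":[-0.255,0.245,0.62],"jaw":-1}])

```text
time: 2.65
tool_pos: [391.1, -425.1, 399.6]
eef_rot: [0.564, 0.431, -0.559, 0.428]
ft_force: [-0.1, -0.1, -0.0]
width: 85.7
grip_force: 0.0
```

```bash
python3 st.py;python3 go.py 295 -1
```

```text
2.65 q [ 0.414  0.378 -0.229  2.055  1.573  1.67  -0.856] p [ 391.072 -425.066  399.57 ] 
x [ 0.002  0.007 -1.   ] y [ 0.965 -0.261  0.   ] z [-0.261 -0.965 -0.007] F [-0.065 -0.14  -0.022] w 85.65331598772548 g 0.0
[-0.005 -0.     0.446] p [ 391.072 -425.066  399.57 ] grasp target TCP [ 475.649 -418.969    0.   ]
```

Request:
drive_tool(increments=[{"dp":[0.3,0.02,0],"delta_rot":[0,0,0.1],"jaw":-1},{"dp":[0.6,0.04,-0.2],"delta_rot":[0,0,0.2],"jaw":-1},{"dp":[0.83,0.06,-0.5],"delta_rot":[-0.004,0,0.3],"jaw":-1},{"dp":[0.83,0.06,-0.8],"delta_rot":[-0.004,0,0.39],"jaw":-1},{"dp":[0.83,0.06,-0.8],"delta_rot":[-0.004,0,0.39],"jaw":-1},{"dp":[0.83,0.06,-0.8],"delta_rot":[-0.004,0,0.39],"jaw":-1},{"dp":[0.83,0.06,-0.8],"delta_rot":[-0.004,0,0.39],"jaw":-1}])

```text
time: 3.35
tool_pos: [474.4, -419.6, 320.7]
eef_rot: [0.406, 0.578, -0.406, 0.579]
ft_force: [0.9, 0.4, -0.1]
width: 85.4
grip_force: 0.0
```

```bash
python3 st.py;python3 go.py 290 -1; python3 - <<'E'
from h import *
a=snap('scene','s2')['pixels'];b=snap('side','d2')['pixels']
o=np.hstack([cv2.resize(a[60:260,60:240],None,fx=2.2,fy=2.2,interpolation=cv2.INTER_CUBIC),cv2.resize(b[20:220,220:400],None,fx=2.2,fy=2.2,interpolation=cv2.INTER_CUBIC)])
cv2.imwrite('pics/v2.png',o)
E
```

```text
3.35 q [ 0.471  0.423 -0.218  2.296  2.172  1.395 -1.167] p [ 474.443 -419.623  320.708] 
x [ 0.001 -0.001 -1.   ] y [0.941 0.34  0.001] z [ 0.34  -0.941  0.001] F [ 0.931  0.406 -0.124] w 85.42502652552682 g 0.0
[0.001 0.001 0.002] p [ 474.443 -419.623  320.708] grasp target TCP [ 474.762 -419.337    0.   ]
```

View pics/v2.png

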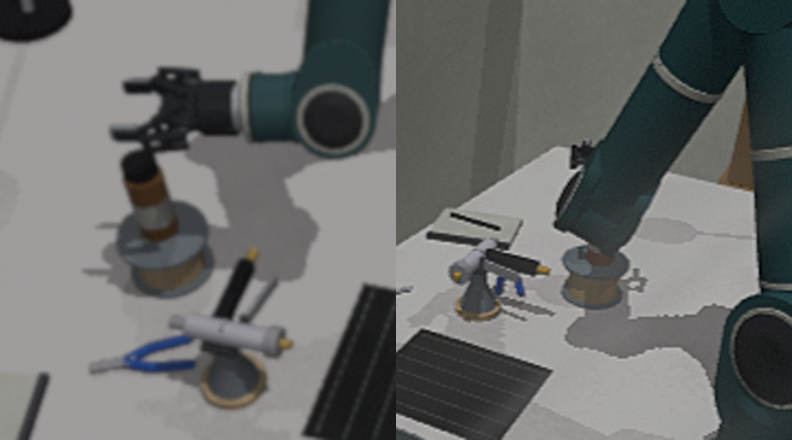

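The gripper is above the jar (jar at (150,190) in the left crop), tool level and the wrist well clear of the gun. I'll refine the jar axis, then descend.

```bash
python3 - <<'E'
from h import *
from scipy.optimize import least_squares
a=load('scene0');b=load('side0')
ob=[(a,100+94/4-.4,120+50/4-.4,222),(a,100+130/4-.4,120+182/4-.4,80),(b,230+345/4-.4,100+34/4-.4,222),(b,230+334/4-.4,100+156/4-.4,80),]
def f(p): return np.ravel([proj(d,[p[0],p[1],z])[0]-[u,v] for d,u,v,z in ob])
r=least_squares(f,[470,-409]);print(r.x,r.fun)
E
```

```text
[ 468.93735253 -411.94506243] [-0.40863681  0.56252606  0.86486733 -1.67255675  0.05665616 -0.07787688
 -1.07692051 -1.42918859]
```

Request:
drive_tool(increments=[{"dp":[0,0,-0.3],"delta_rot":[0,0,0],"jaw":-1},{"dp":[0,0,-0.6],"delta_rot":[0,0,0],"jaw":-1},{"dp":[0,0,-0.6],"delta_rot":[0,0,0],"jaw":-1},{"dp":[0,0,-0.6],"delta_rot":[0,0,0],"jaw":-1}])

```text
time: 3.85
tool_pos: [474.1, -419.2, 259.8]
eef_rot: [0.405, 0.58, -0.406, 0.579]
ft_force: [-0.1, 0.4, -0.3]
width: 85.3
grip_force: 0.0
```

```bash
python3 - <<'E'
from h import *
a=snap('scene','s3')['pixels'];w=snap('wrist','w3')['pixels']
o=np.zeros((384,800,3),np.uint8);o[:,:512]=w;o[:288,512:]=cv2.resize(a[100:200,90:190],(288,288),interpolation=cv2.INTER_CUBIC)
cv2.imwrite('pics/v3.png',o)
E
```

```text
(no output)
```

View pics/v3.png

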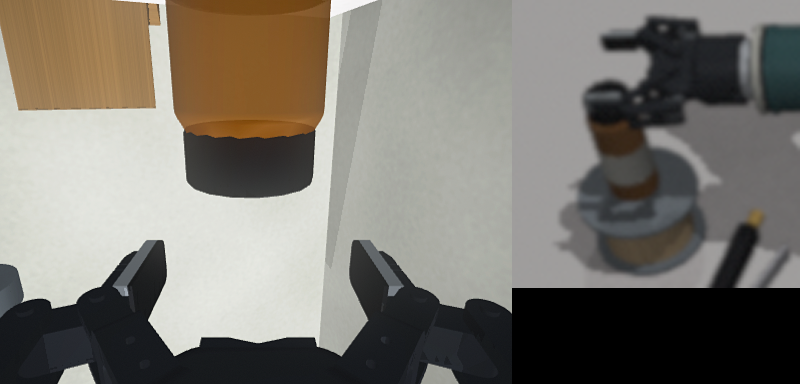

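Wrist view: the jar is centred at column 249 with the fingers' midpoint at about 258, roughly 3 mm aside, which agrees with the refit. I'll correct that, descend and grip.

Request:
drive_tool(increments=[{"dp":[-0.02,-0.03,0],"delta_rot":[0,0,0],"jaw":-1},{"dp":[-0.02,-0.03,-0.3],"delta_rot":[0,0,0],"jaw":-1},{"dp":[-0.02,-0.03,-0.6],"delta_rot":[0,0,0],"jaw":-1},{"dp":[-0.02,-0.03,-0.9],"delta_rot":[0,0,0],"jaw":-1},{"dp":[-0.02,-0.03,-0.9],"delta_rot":[0,0,0],"jaw":-1},{"dp":[-0.02,-0.03,-0.9],"delta_rot":[0,0,0],"jaw":0},{"dp":[-0.02,-0.03,-0.9],"delta_rot":[0,0,0],"jaw":1},{"dp":[-0.02,-0.03,-0.9],"delta_rot":[0,0,0],"jaw":1},{"dp":[-0.02,-0.03,-0.9],"delta_rot":[0,0,0],"jaw":1},{"dp":[-0.02,-0.03,-0.9],"delta_rot":[0,0,0],"jaw":1}], force=50)

```text
time: 4.95
tool_pos: [471.8, -422.4, 171.4]
eef_rot: [0.405, 0.579, -0.406, 0.58]
ft_force: [-2.0, 3.6, 9.4]
width: 56.4
grip_force: 52.5
```

Request:
drive_tool(increments=[{"dp":[0,0,0],"delta_rot":[0,0,0],"jaw":1},{"dp":[0,0,0],"delta_rot":[0,0,0],"jaw":1},{"dp":[0,0,0],"delta_rot":[0,0,0],"jaw":1}])

```text
time: 5.25
tool_pos: [471.8, -422.4, 171.5]
eef_rot: [0.405, 0.578, -0.406, 0.58]
ft_force: [-1.9, 3.4, 8.9]
width: 56.6
grip_force: 52.5
```

```bash
python3 st.py
```

```text
5.25 q [ 0.455  0.805 -0.184  2.265  2.257  1.626 -1.425] p [ 471.814 -422.399  171.472] 
x [ 0.001 -0.003 -1.   ] y [ 0.94   0.342 -0.   ] z [ 0.342 -0.94   0.003] F [-1.931  3.373  8.939] w 56.56041143499221 g 52.5482676923275
```

Request:
drive_tool(increments=[{"dp":[0,0,0.3],"delta_rot":[0,0,0],"jaw":1},{"dp":[0,0,0.6],"delta_rot":[0,0,0],"jaw":1},{"dp":[0,0,1],"delta_rot":[0,0,0],"jaw":1},{"dp":[0,0,1],"delta_rot":[0,0,0],"jaw":1},{"dp":[0,0,1],"delta_rot":[0,0,0],"jaw":1}])

```text
time: 5.75
tool_pos: [471.4, -422.2, 270.9]
eef_rot: [0.405, 0.579, -0.406, 0.58]
ft_force: [0.3, -0.6, -3.5]
width: 56.2
grip_force: 53.3
```

Request:
drive_tool(increments=[{"dp":[0,0,0.3],"delta_rot":[0,0,0],"jaw":1},{"dp":[0,0,0.7],"delta_rot":[0.034,-0.094,0],"jaw":1},{"dp":[0,0,0.7],"delta_rot":[0.034,-0.094,0],"jaw":1},{"dp":[0,0,0.7],"delta_rot":[0.034,-0.094,0],"jaw":1}])

```text
time: 6.15
tool_pos: [471.3, -422.3, 338.9]
eef_rot: [0.449, 0.546, -0.36, 0.609]
ft_force: [-0.8, -0.5, -3.0]
width: 56.2
grip_force: 53.3
```

```bash
python3 st.py
```

```text
6.15 q [ 0.501  0.376 -0.24   2.297  2.171  1.362 -1.284] p [ 471.263 -422.295  338.892] 
x [ 0.145  0.053 -0.988] y [0.928 0.338 0.154] z [ 0.342 -0.94  -0.   ] F [-0.827 -0.453 -2.992] w 56.24232702997123 g 53.283085227012634
```

Request:
drive_tool(increments=[{"dp":[0,0,0],"delta_rot":[-0.308,0.846,0],"jaw":1},{"dp":[0,0,0],"delta_rot":[-0.308,0.846,0],"jaw":1},{"dp":[0,0,0],"delta_rot":[-0.308,0.846,0],"jaw":1},{"dp":[0,0,0],"delta_rot":[-0.308,0.846,0],"jaw":1},{"dp":[0,0,0],"delta_rot":[-0.308,0.846,0],"jaw":1},{"dp":[0,0,0],"delta_rot":[-0.308,0.846,0],"jaw":1},{"dp":[0,0,0],"delta_rot":[-0.308,0.846,0],"jaw":1},{"dp":[0,0,0],"delta_rot":[-0.308,0.846,0],"jaw":1},{"dp":[0,0,0],"delta_rot":[-0.308,0.846,0],"jaw":1},{"dp":[0,0,0],"delta_rot":[-0.308,0.846,0],"jaw":1}])

```text
time: 7.15
tool_pos: [471.4, -422.1, 336.7]
eef_rot: [-0.017, 0.708, -0.669, 0.226]
ft_force: [0.8, -0.6, -3.3]
width: 56.3
grip_force: 53.3
```

Request:
drive_tool(increments=[{"dp":[0,0,0],"delta_rot":[-0.308,0.846,0],"jaw":1},{"dp":[0,0,0],"delta_rot":[-0.308,0.846,0],"jaw":1},{"dp":[0,0,0],"delta_rot":[-0.308,0.846,0],"jaw":1},{"dp":[0,0,0],"delta_rot":[-0.308,0.846,0],"jaw":1},{"dp":[0,0,0],"delta_rot":[-0.308,0.846,0],"jaw":1},{"dp":[0,0,0],"delta_rot":[-0.308,0.846,0],"jaw":1},{"dp":[0,0,0],"delta_rot":[-0.308,0.846,0],"jaw":1},{"dp":[0,0,0],"delta_rot":[-0.308,0.846,0],"jaw":1},{"dp":[0,0,0],"delta_rot":[-0.308,0.846,0],"jaw":1},{"dp":[0,0,0],"delta_rot":[-0.308,0.846,0],"jaw":1}])

```text
time: 8.15
tool_pos: [471.4, -422.1, 336.9]
eef_rot: [0.473, -0.527, 0.656, 0.264]
ft_force: [-0.2, 0.1, -2.5]
width: 56.4
grip_force: 53.3
```

```bash
python3 st.py;python3 go.py 290 1
```

```text
8.15 q [0.21  0.372 0.086 2.307 2.148 1.275 1.48 ] p [ 471.434 -422.081  336.903] 
x [-0.415 -0.152  0.897] y [-0.843 -0.306 -0.442] z [ 0.342 -0.94  -0.002] F [-0.178  0.091 -2.46 ] w 56.36124182730369 g 53.29720035195351
[-0.101  0.273  0.   ] p [ 471.434 -422.081  336.903] grasp target TCP [ 474.762 -419.337    0.   ]
```

Request:
drive_tool(increments=[{"dp":[0,0,0],"delta_rot":[-0.1,0.273,0],"jaw":1},{"dp":[0,0,0],"delta_rot":[-0.1,0.273,0],"jaw":1},{"dp":[0,0,0],"delta_rot":[-0.1,0.273,0],"jaw":1},{"dp":[0,0,0],"delta_rot":[-0.1,0.273,0],"jaw":1},{"dp":[0,0,0],"delta_rot":[-0.1,0.273,0],"jaw":1},{"dp":[0,0,0],"delta_rot":[-0.1,0.273,0],"jaw":1},{"dp":[0,0,0],"delta_rot":[-0.1,0.273,0],"jaw":1},{"dp":[0,0,0],"delta_rot":[-0.1,0.273,0],"jaw":1},{"dp":[0,0,0],"delta_rot":[-0.1,0.273,0],"jaw":1},{"dp":[0,0,0],"delta_rot":[-0.1,0.273,0],"jaw":1}])

```text
time: 9.15
tool_pos: [471.5, -422.3, 339.3]
eef_rot: [0.576, -0.409, 0.582, 0.402]
ft_force: [0.3, -0.1, -2.6]
width: 56.1
grip_force: 53.3
```

Request:
drive_tool(increments=[{"dp":[0,0,0],"delta_rot":[0,0,0],"jaw":1},{"dp":[0,0,0],"delta_rot":[0,0,0],"jaw":1},{"dp":[0,0,0],"delta_rot":[0,0,0],"jaw":1},{"dp":[0,0,0],"delta_rot":[0,0,0],"jaw":1},{"dp":[0,0,0],"delta_rot":[0,0,0],"jaw":1},{"dp":[0,0,0],"delta_rot":[0,0,0],"jaw":1},{"dp":[0,0,0],"delta_rot":[0,0,0],"jaw":1},{"dp":[0,0,0],"delta_rot":[0,0,0],"jaw":1},{"dp":[0,0,0],"delta_rot":[0,0,0],"jaw":1},{"dp":[0,0,0],"delta_rot":[0,0,0],"jaw":1}])

```text
time: 10.15
tool_pos: [471.5, -422.2, 339.2]
eef_rot: [0.577, -0.409, 0.582, 0.402]
ft_force: [-0.2, -0.9, -1.8]
width: 56.4
grip_force: 53.3
```

Request:
drive_tool(increments=[{"dp":[0,0,0],"delta_rot":[0,0,0],"jaw":1},{"dp":[0,0,0],"delta_rot":[0,0,0],"jaw":1},{"dp":[0,0,0],"delta_rot":[0,0,0],"jaw":1},{"dp":[0,0,0],"delta_rot":[0,0,0],"jaw":1},{"dp":[0,0,0],"delta_rot":[0,0,0],"jaw":1},{"dp":[0,0,0],"delta_rot":[0,0,0],"jaw":1},{"dp":[0,0,0],"delta_rot":[0,0,0],"jaw":1},{"dp":[0,0,0],"delta_rot":[0,0,0],"jaw":1},{"dp":[0,0,0],"delta_rot":[0,0,0],"jaw":1},{"dp":[0,0,0],"delta_rot":[0,0,0],"jaw":1}])

```text
time: 11.15
tool_pos: [471.5, -422.2, 339.2]
eef_rot: [0.577, -0.409, 0.582, 0.402]
ft_force: [0.2, 0.4, -3.3]
width: 56.5
grip_force: 53.3
```

```bash
python3 st.py;python3 go.py 290 1
```

```text
11.15 q [0.165 0.37  0.138 2.307 2.146 1.261 1.917] p [ 471.541 -422.211  339.248] 
x [-0.011 -0.003  1.   ] y [-0.94  -0.342 -0.012] z [ 0.342 -0.94   0.001] F [ 0.245  0.4   -3.269] w 56.54556437333322 g 53.27955812215805
[-0.002  0.007 -0.   ] p [ 471.541 -422.211  339.248] grasp target TCP [ 474.762 -419.337    0.   ]
```

Request:
drive_tool(increments=[{"dp":[0,0,0],"delta_rot":[0.308,-0.846,0],"jaw":1},{"dp":[0,0,0],"delta_rot":[0.308,-0.846,0],"jaw":1},{"dp":[0,0,0],"delta_rot":[0.308,-0.846,0],"jaw":1},{"dp":[0,0,0],"delta_rot":[0.308,-0.846,0],"jaw":1},{"dp":[0,0,0],"delta_rot":[0.308,-0.846,0],"jaw":1},{"dp":[0,0,0],"delta_rot":[0.308,-0.846,0],"jaw":1},{"dp":[0,0,0],"delta_rot":[0.308,-0.846,0],"jaw":1},{"dp":[0,0,0],"delta_rot":[0.308,-0.846,0],"jaw":1},{"dp":[0,0,0],"delta_rot":[0.308,-0.846,0],"jaw":1},{"dp":[0,0,0],"delta_rot":[0.308,-0.846,0],"jaw":1}])

```text
time: 12.15
tool_pos: [471.5, -422.3, 339.2]
eef_rot: [0.17, -0.686, 0.703, -0.074]
ft_force: [-0.2, 0.5, -2.4]
width: 56.3
grip_force: 53.3
```

Request:
drive_tool(increments=[{"dp":[0,0,0],"delta_rot":[0.308,-0.846,0],"jaw":1},{"dp":[0,0,0],"delta_rot":[0.308,-0.846,0],"jaw":1},{"dp":[0,0,0],"delta_rot":[0.308,-0.846,0],"jaw":1},{"dp":[0,0,0],"delta_rot":[0.308,-0.846,0],"jaw":1},{"dp":[0,0,0],"delta_rot":[0.308,-0.846,0],"jaw":1},{"dp":[0,0,0],"delta_rot":[0.308,-0.846,0],"jaw":1},{"dp":[0,0,0],"delta_rot":[0.308,-0.846,0],"jaw":1},{"dp":[0,0,0],"delta_rot":[0.308,-0.846,0],"jaw":1},{"dp":[0,0,0],"delta_rot":[0.308,-0.846,0],"jaw":1},{"dp":[0,0,0],"delta_rot":[0.308,-0.846,0],"jaw":1}])

```text
time: 13.15
tool_pos: [471.4, -422.4, 339.3]
eef_rot: [0.316, 0.633, -0.486, 0.513]
ft_force: [1.1, 0.0, -2.3]
width: 56.1
grip_force: 53.3
```

Request:
drive_tool(increments=[{"dp":[0,0,0],"delta_rot":[0.067,-0.183,0],"jaw":1},{"dp":[0,0,0],"delta_rot":[0.067,-0.183,0],"jaw":1},{"dp":[0,0,0],"delta_rot":[0.067,-0.183,0],"jaw":1},{"dp":[0,0,0],"delta_rot":[0.067,-0.183,0],"jaw":1},{"dp":[0,0,0],"delta_rot":[0.067,-0.183,0],"jaw":1},{"dp":[0,0,0],"delta_rot":[0.067,-0.183,0],"jaw":1},{"dp":[0,0,0],"delta_rot":[0.067,-0.183,0],"jaw":1},{"dp":[0,0,0],"delta_rot":[0.067,-0.183,0],"jaw":1},{"dp":[0,0,0],"delta_rot":[0.067,-0.183,0],"jaw":1},{"dp":[0,0,0],"delta_rot":[0.067,-0.183,0],"jaw":1}])

```text
time: 14.15
tool_pos: [471.5, -422.2, 339.3]
eef_rot: [0.407, 0.579, -0.404, 0.58]
ft_force: [0.3, 0.6, -2.9]
width: 56.2
grip_force: 53.3
```

```bash
python3 st.py;python3 go.py 290 -1
```

```text
14.15 q [ 0.485  0.374 -0.222  2.297  2.168  1.355 -1.136] p [ 471.527 -422.235  339.272] 
x [ 0.003  0.003 -1.   ] y [0.94  0.342 0.004] z [ 0.342 -0.94  -0.002] F [ 0.279  0.58  -2.939] w 56.24226966380787 g 53.283907771110535
[-0.002  0.002 -0.   ] p [ 471.527 -422.235  339.272] grasp target TCP [ 474.762 -419.337    0.   ]
```

Upright again. Second inversion.

Request:
drive_tool(increments=[{"dp":[0,0,0],"delta_rot":[-0.308,0.846,0],"jaw":1},{"dp":[0,0,0],"delta_rot":[-0.308,0.846,0],"jaw":1},{"dp":[0,0,0],"delta_rot":[-0.308,0.846,0],"jaw":1},{"dp":[0,0,0],"delta_rot":[-0.308,0.846,0],"jaw":1},{"dp":[0,0,0],"delta_rot":[-0.308,0.846,0],"jaw":1},{"dp":[0,0,0],"delta_rot":[-0.308,0.846,0],"jaw":1},{"dp":[0,0,0],"delta_rot":[-0.308,0.846,0],"jaw":1},{"dp":[0,0,0],"delta_rot":[-0.308,0.846,0],"jaw":1},{"dp":[0,0,0],"delta_rot":[-0.308,0.846,0],"jaw":1},{"dp":[0,0,0],"delta_rot":[-0.308,0.846,0],"jaw":1}])

```text
time: 15.15
tool_pos: [471.6, -422.2, 339.3]
eef_rot: [-0.068, 0.704, -0.685, 0.176]
ft_force: [-0.2, -0.2, -1.9]
width: 56.2
grip_force: 53.3
```

Request:
drive_tool(increments=[{"dp":[0,0,0],"delta_rot":[-0.308,0.846,0],"jaw":1},{"dp":[0,0,0],"delta_rot":[-0.308,0.846,0],"jaw":1},{"dp":[0,0,0],"delta_rot":[-0.308,0.846,0],"jaw":1},{"dp":[0,0,0],"delta_rot":[-0.308,0.846,0],"jaw":1},{"dp":[0,0,0],"delta_rot":[-0.308,0.846,0],"jaw":1},{"dp":[0,0,0],"delta_rot":[-0.308,0.846,0],"jaw":1},{"dp":[0,0,0],"delta_rot":[-0.308,0.846,0],"jaw":1},{"dp":[0,0,0],"delta_rot":[-0.308,0.846,0],"jaw":1},{"dp":[0,0,0],"delta_rot":[-0.308,0.846,0],"jaw":1},{"dp":[0,0,0],"delta_rot":[-0.308,0.846,0],"jaw":1}])

```text
time: 16.15
tool_pos: [471.6, -422.1, 339.3]
eef_rot: [0.509, -0.49, 0.636, 0.311]
ft_force: [0.6, -1.0, -2.5]
width: 56.5
grip_force: 53.3
```

```bash
python3 go.py 290 1
```

```text
[-0.067  0.187  0.   ] p [ 471.614 -422.134  339.264] grasp target TCP [ 474.762 -419.337    0.   ]
```

Request:
drive_tool(increments=[{"dp":[0,0,0],"delta_rot":[-0.068,0.187,0],"jaw":1},{"dp":[0,0,0],"delta_rot":[-0.068,0.187,0],"jaw":1},{"dp":[0,0,0],"delta_rot":[-0.068,0.187,0],"jaw":1},{"dp":[0,0,0],"delta_rot":[-0.068,0.187,0],"jaw":1},{"dp":[0,0,0],"delta_rot":[-0.068,0.187,0],"jaw":1},{"dp":[0,0,0],"delta_rot":[-0.068,0.187,0],"jaw":1},{"dp":[0,0,0],"delta_rot":[-0.068,0.187,0],"jaw":1},{"dp":[0,0,0],"delta_rot":[-0.068,0.187,0],"jaw":1},{"dp":[0,0,0],"delta_rot":[-0.068,0.187,0],"jaw":1},{"dp":[0,0,0],"delta_rot":[-0.068,0.187,0],"jaw":1}])

```text
time: 17.15
tool_pos: [471.5, -422.2, 339.3]
eef_rot: [0.578, -0.407, 0.581, 0.404]
ft_force: [-0.7, -0.8, -2.7]
width: 56.5
grip_force: 53.3
```

Request:
drive_tool(increments=[{"dp":[0,0,0],"delta_rot":[0,0,0],"jaw":1},{"dp":[0,0,0],"delta_rot":[0,0,0],"jaw":1},{"dp":[0,0,0],"delta_rot":[0,0,0],"jaw":1},{"dp":[0,0,0],"delta_rot":[0,0,0],"jaw":1},{"dp":[0,0,0],"delta_rot":[0,0,0],"jaw":1},{"dp":[0,0,0],"delta_rot":[0,0,0],"jaw":1},{"dp":[0,0,0],"delta_rot":[0,0,0],"jaw":1},{"dp":[0,0,0],"delta_rot":[0,0,0],"jaw":1},{"dp":[0,0,0],"delta_rot":[0,0,0],"jaw":1},{"dp":[0,0,0],"delta_rot":[0,0,0],"jaw":1}])

```text
time: 18.15
tool_pos: [471.5, -422.2, 339.3]
eef_rot: [0.578, -0.407, 0.581, 0.404]
ft_force: [0.5, -0.3, -2.8]
width: 56.1
grip_force: 53.3
```

Request:
drive_tool(increments=[{"dp":[0,0,0],"delta_rot":[0,0,0],"jaw":1},{"dp":[0,0,0],"delta_rot":[0,0,0],"jaw":1},{"dp":[0,0,0],"delta_rot":[0,0,0],"jaw":1},{"dp":[0,0,0],"delta_rot":[0,0,0],"jaw":1},{"dp":[0,0,0],"delta_rot":[0,0,0],"jaw":1},{"dp":[0,0,0],"delta_rot":[0,0,0],"jaw":1},{"dp":[0,0,0],"delta_rot":[0,0,0],"jaw":1},{"dp":[0,0,0],"delta_rot":[0,0,0],"jaw":1},{"dp":[0,0,0],"delta_rot":[0,0,0],"jaw":1},{"dp":[0,0,0],"delta_rot":[0,0,0],"jaw":1}])

```text
time: 19.15
tool_pos: [471.6, -422.2, 339.3]
eef_rot: [0.578, -0.407, 0.581, 0.404]
ft_force: [0.4, -0.4, -2.4]
width: 56.3
grip_force: 53.3
```

Request:
drive_tool(increments=[{"dp":[0,0,0],"delta_rot":[0.308,-0.846,0],"jaw":1},{"dp":[0,0,0],"delta_rot":[0.308,-0.846,0],"jaw":1},{"dp":[0,0,0],"delta_rot":[0.308,-0.846,0],"jaw":1},{"dp":[0,0,0],"delta_rot":[0.308,-0.846,0],"jaw":1},{"dp":[0,0,0],"delta_rot":[0.308,-0.846,0],"jaw":1},{"dp":[0,0,0],"delta_rot":[0.308,-0.846,0],"jaw":1},{"dp":[0,0,0],"delta_rot":[0.308,-0.846,0],"jaw":1},{"dp":[0,0,0],"delta_rot":[0.308,-0.846,0],"jaw":1},{"dp":[0,0,0],"delta_rot":[0.308,-0.846,0],"jaw":1},{"dp":[0,0,0],"delta_rot":[0.308,-0.846,0],"jaw":1}])

```text
time: 20.15
tool_pos: [471.5, -422.3, 339.3]
eef_rot: [0.172, -0.686, 0.704, -0.071]
ft_force: [-0.4, -0.2, -3.0]
width: 56.6
grip_force: 53.3
```

Request:
drive_tool(increments=[{"dp":[0,0,0],"delta_rot":[0.308,-0.846,0],"jaw":1},{"dp":[0,0,0],"delta_rot":[0.308,-0.846,0],"jaw":1},{"dp":[0,0,0],"delta_rot":[0.308,-0.846,0],"jaw":1},{"dp":[0,0,0],"delta_rot":[0.308,-0.846,0],"jaw":1},{"dp":[0,0,0],"delta_rot":[0.308,-0.846,0],"jaw":1},{"dp":[0,0,0],"delta_rot":[0.308,-0.846,0],"jaw":1},{"dp":[0,0,0],"delta_rot":[0.308,-0.846,0],"jaw":1},{"dp":[0,0,0],"delta_rot":[0.308,-0.846,0],"jaw":1},{"dp":[0,0,0],"delta_rot":[0.308,-0.846,0],"jaw":1},{"dp":[0,0,0],"delta_rot":[0.308,-0.846,0],"jaw":1}])

```text
time: 21.15
tool_pos: [471.4, -422.3, 339.2]
eef_rot: [0.314, 0.634, -0.488, 0.511]
ft_force: [0.9, 0.4, -3.0]
width: 56.0
grip_force: 53.3
```

```bash
python3 st.py; python3 go.py 290 -1
```

```text
21.15 q [ 0.453  0.371 -0.186  2.298  2.165  1.345 -0.837] p [ 471.428 -422.327  339.234] 
x [-0.28  -0.1   -0.955] y [ 0.897  0.327 -0.297] z [ 0.341 -0.94  -0.002] F [ 0.885  0.433 -3.02 ] w 56.04905561848866 g 53.296709060668945
[ 0.065 -0.181  0.   ] p [ 471.428 -422.327  339.234] grasp target TCP [ 474.762 -419.337    0.   ]
```

Request:
drive_tool(increments=[{"dp":[0,0,0],"delta_rot":[0.066,-0.182,0],"jaw":1},{"dp":[0,0,0],"delta_rot":[0.066,-0.182,0],"jaw":1},{"dp":[0,0,0],"delta_rot":[0.066,-0.182,0],"jaw":1},{"dp":[0,0,-0.3],"delta_rot":[0.066,-0.182,0],"jaw":1},{"dp":[0,0,-0.6],"delta_rot":[0.066,-0.182,0],"jaw":1},{"dp":[0,0,-0.8],"delta_rot":[0.066,-0.182,0],"jaw":1},{"dp":[0,0,-1],"delta_rot":[0.066,-0.182,0],"jaw":1},{"dp":[0,0,-1],"delta_rot":[0.066,-0.182,0],"jaw":1},{"dp":[0,0,-1],"delta_rot":[0.066,-0.182,0],"jaw":1}])

```text
time: 22.05
tool_pos: [471.7, -422.3, 239.4]
eef_rot: [0.404, 0.581, -0.407, 0.577]
ft_force: [0.1, 0.1, -2.0]
width: 56.6
grip_force: 53.3
```

Request:
drive_tool(increments=[{"dp":[0,0,-0.3],"delta_rot":[0,0,0],"jaw":1},{"dp":[0,0,-0.5],"delta_rot":[0,0,0],"jaw":1},{"dp":[0,0,-0.58],"delta_rot":[0,0,0],"jaw":1},{"dp":[0,0,-0.62],"delta_rot":[0,0,0],"jaw":1},{"dp":[0,0,-0.62],"delta_rot":[0,0,0],"jaw":1}])

```text
time: 22.55
tool_pos: [471.7, -422.3, 178.0]
eef_rot: [0.405, 0.58, -0.407, 0.578]
ft_force: [0.4, 0.1, -2.3]
width: 56.4
grip_force: 53.3
```

```bash
python3 st.py; python3 go.py 290 -1
```

```text
22.55 q [ 0.46   0.786 -0.19   2.27   2.255  1.615 -1.409] p [ 471.709 -422.331  178.018] 
x [-0.004 -0.001 -1.   ] y [ 0.94   0.342 -0.004] z [ 0.342 -0.94  -0.001] F [ 0.368  0.145 -2.335] w 56.3578950176964 g 53.281626999378204
[ 0.    -0.003 -0.   ] p [ 471.709 -422.331  178.018] grasp target TCP [ 474.762 -419.337    0.   ]
```

Request:
drive_tool(increments=[{"dp":[0,0,-0.03],"delta_rot":[0,-0.003,0],"jaw":1},{"dp":[0,0,-0.05],"delta_rot":[0,-0.003,0],"jaw":1},{"dp":[0,0,-0.065],"delta_rot":[0,-0.003,0],"jaw":1},{"dp":[0,0,-0.065],"delta_rot":[0,-0.003,0],"jaw":1}])

```text
time: 22.95
tool_pos: [471.7, -422.3, 171.4]
eef_rot: [0.405, 0.578, -0.406, 0.58]
ft_force: [0.2, 1.2, 3.2]
width: 56.4
grip_force: 53.4
```

Request:
drive_tool(increments=[{"dp":[0,0,-0.005],"delta_rot":[0,0,0],"jaw":0.2},{"dp":[0,0,-0.005],"delta_rot":[0,0,0],"jaw":0},{"dp":[0,0,0],"delta_rot":[0,0,0],"jaw":-0.5},{"dp":[0,0,0],"delta_rot":[0,0,0],"jaw":-1},{"dp":[0,0,0],"delta_rot":[0,0,0],"jaw":-1},{"dp":[0,0,0],"delta_rot":[0,0,0],"jaw":-1},{"dp":[0,0,0],"delta_rot":[0,0,0],"jaw":-1}])

```text
time: 23.65
tool_pos: [471.5, -422.2, 170.7]
eef_rot: [0.406, 0.579, -0.405, 0.579]
ft_force: [-0.5, -0.4, 0.0]
width: 85.7
grip_force: 0.0
```

Request:
drive_tool(increments=[{"dp":[0,0,0.3],"delta_rot":[0,0,0],"jaw":-1},{"dp":[0,0,0.7],"delta_rot":[0,0,0],"jaw":-1},{"dp":[0,0,1],"delta_rot":[0,0,0],"jaw":-1},{"dp":[0,0,1],"delta_rot":[0,0,0],"jaw":-1}])

```text
time: 24.05
tool_pos: [471.8, -422.3, 274.9]
eef_rot: [0.406, 0.577, -0.405, 0.581]
ft_force: [-0.1, -0.5, -0.6]
width: 84.8
grip_force: 0.0
```

Request:
drive_tool(increments=[{"dp":[0,0,0.3],"delta_rot":[0,0,0],"jaw":-1},{"dp":[-0.2,0.1,0.7],"delta_rot":[0,0,0],"jaw":-1},{"dp":[-0.4,0.2,1],"delta_rot":[0,0,-0.1],"jaw":-1},{"dp":[-0.6,0.2,1],"delta_rot":[0,0,-0.3],"jaw":-1},{"dp":[-0.7,0.2,1],"delta_rot":[0,0,-0.39],"jaw":-1},{"dp":[-0.8,0.2,1],"delta_rot":[0,0,-0.39],"jaw":-1},{"dp":[-0.8,0.2,1],"delta_rot":[0,0,-0.39],"jaw":-1}])

```text
time: 24.75
tool_pos: [392.5, -402.1, 370.1]
eef_rot: [0.562, 0.429, -0.562, 0.429]
ft_force: [-1.1, -0.2, -0.4]
width: 85.1
grip_force: 0.0
```

```bash
python3 st.py; python3 - <<'E'
from h import *
a=snap('scene','s4');w=snap('side','d4')
o=np.hstack([cv2.resize(a['pixels'][100:200,80:180],(400,400),interpolation=cv2.INTER_CUBIC),cv2.resize(w['pixels'][80:180,250:350],(400,400),interpolation=cv2.INTER_CUBIC)])
cv2.imwrite('pics/v4.png',o)
E
```

```text
24.75 q [ 0.376  0.43  -0.241  2.078  1.541  1.717 -0.935] p [ 392.516 -402.125  370.073] 
x [ 0. -0. -1.] y [ 0.965 -0.264  0.   ] z [-0.264 -0.965 -0.   ] F [-1.108 -0.167 -0.438] w 85.0761854304594 g 0.0
```

View pics/v4.png

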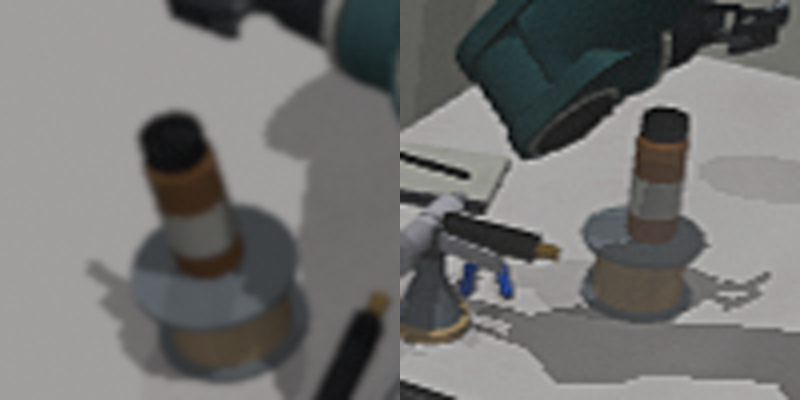

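The jar stands upright on its riser (cap at (175,140) left, (663,125) right). Next I return the tool to pointing down and travel to the bin.

Request:
drive_tool(increments=[{"dp":[0,0,0.1],"delta_rot":[0.09,-0.025,0],"jaw":-1},{"dp":[0,0.1,0.3],"delta_rot":[0.183,-0.05,0],"jaw":-1},{"dp":[0,0.2,0.3],"delta_rot":[0.275,-0.075,0],"jaw":-1},{"dp":[0,0.4,0.3],"delta_rot":[0.366,-0.1,0],"jaw":-1},{"dp":[0,0.6,0.3],"delta_rot":[0.458,-0.125,0],"jaw":-1},{"dp":[0,0.8,0.3],"delta_rot":[0.55,-0.15,0],"jaw":-1},{"dp":[0,0.9,0.3],"delta_rot":[0.64,-0.175,0],"jaw":-1},{"dp":[0,1,0.3],"delta_rot":[0.73,-0.2,0],"jaw":-1},{"dp":[0,1,0.3],"delta_rot":[0.82,-0.225,0],"jaw":-1},{"dp":[0,1,0.3],"delta_rot":[0.91,-0.25,0],"jaw":-1}])

```text
time: 25.85
tool_pos: [390.7, -302.4, 401.2]
eef_rot: [0.794, 0.606, -0.032, 0.029]
ft_force: [0.3, 0.6, -0.5]
width: 85.5
grip_force: 0.0
```

```bash
cat > dn.py <<'E'
import sys
from h import *
from scipy.spatial.transform import Rotation as R
# dn.py yaw_of_tool_y_deg : rotvec(units) to tool down with y at that azimuth
np.set_printoptions(precision=3,suppress=True)
a=np.radians(float(sys.argv[1]));c=manip.sense();M=R.from_quat(c['eef_rot'])
z=np.array([0,0,-1.]);y=np.array([np.cos(a),np.sin(a),0]);T=R.from_matrix(np.c_[np.cross(y,z),y,z])
print('q',c['qpos'],'p',c['tool_pos'],'rot',(T*M.inv()).as_rotvec()/(np.pi/2),'w',c['width'],'F',c['ft_force'],c['time'])
E
python3 st.py;python3 dn.py 30;python3 dn.py 99
```

```text
25.85 q [ 0.735  0.047 -0.195  1.718  0.093  1.348  0.253] p [ 390.661 -302.388  401.245] 
x [ 0.264  0.961 -0.087] y [ 0.964 -0.264  0.008] z [-0.016 -0.086 -0.996] F [ 0.276  0.578 -0.539] w 85.46752426038536 g 0.0
q [ 0.735  0.047 -0.195  1.718  0.093  1.348  0.253] p [ 390.661 -302.388  401.245] rot [0.056 0.012 0.503] w 85.46752426038536 F [ 0.276  0.578 -0.539] 25.85
q [ 0.735  0.047 -0.195  1.718  0.093  1.348  0.253] p [ 390.661 -302.388  401.245] rot [0.045 0.048 1.27 ] w 85.46752426038536 F [ 0.276  0.578 -0.539] 25.85
```

Request:
drive_tool(increments=[{"dp":[0,0.5,0],"delta_rot":[0.056,0.012,0.08],"jaw":-1},{"dp":[0,1,0],"delta_rot":[0.056,0.012,0.16],"jaw":-1},{"dp":[0,1,0],"delta_rot":[0.056,0.012,0.2],"jaw":-1}])

```text
time: 26.15
tool_pos: [390.7, -198.2, 400.2]
eef_rot: [0.687, 0.727, -0.011, -0.006]
ft_force: [-0.4, -0.0, 1.7]
width: 85.3
grip_force: 0.0
```

Request:
drive_tool(increments=[{"dp":[0,0.5,0],"delta_rot":[0,0,0.08],"jaw":-1},{"dp":[0,1,0],"delta_rot":[0,0,0.16],"jaw":-1},{"dp":[0,1,0],"delta_rot":[0,0,0.2],"jaw":-1}])

```text
time: 26.45
tool_pos: [390.4, -97.9, 400.2]
eef_rot: [0.564, 0.826, -0.012, -0.004]
ft_force: [-0.1, -1.8, 0.7]
width: 85.3
grip_force: 0.0
```

Request:
drive_tool(increments=[{"dp":[0,0.5,0],"delta_rot":[0,0,0.08],"jaw":-1},{"dp":[0,1,0],"delta_rot":[0,0,0.16],"jaw":-1},{"dp":[0,1,0],"delta_rot":[0,0,0.2],"jaw":-1}])

```text
time: 26.75
tool_pos: [390.3, 1.9, 400.1]
eef_rot: [0.428, 0.904, -0.013, -0.002]
ft_force: [-0.2, -1.3, -0.1]
width: 85.2
grip_force: 0.0
```

Request:
drive_tool(increments=[{"dp":[0,0.5,0],"delta_rot":[0,0,0.08],"jaw":-1},{"dp":[0,1,0],"delta_rot":[0,0,0.16],"jaw":-1},{"dp":[0,1,0],"delta_rot":[0,0,0.2],"jaw":-1}])

```text
time: 27.05
tool_pos: [390.1, 101.8, 400.0]
eef_rot: [0.281, 0.96, -0.013, -0.0]
ft_force: [-0.3, -2.2, -0.2]
width: 85.3
grip_force: 0.0
```

Request:
drive_tool(increments=[{"dp":[0,0.5,0],"delta_rot":[0,0,0.08],"jaw":-1},{"dp":[0,1,0],"delta_rot":[0,0,0.16],"jaw":-1},{"dp":[0,1,0],"delta_rot":[0,0,0.2],"jaw":-1}])

```text
time: 27.35
tool_pos: [389.9, 201.7, 399.8]
eef_rot: [0.128, 0.992, -0.013, 0.001]
ft_force: [-0.8, -2.0, -0.1]
width: 85.5
grip_force: 0.0
```

Request:
drive_tool(increments=[{"dp":[0,0.5,0],"delta_rot":[0,0,0.08],"jaw":-1},{"dp":[0,1,0],"delta_rot":[0,0,0.16],"jaw":-1},{"dp":[0,1,0],"delta_rot":[0,0,0.2],"jaw":-1},{"dp":[0,1,0],"delta_rot":[0,0,0.2],"jaw":-1}])

```text
time: 27.75
tool_pos: [391.1, 297.5, 399.5]
eef_rot: [-0.025, 1.0, -0.013, 0.003]
ft_force: [0.5, -0.6, 0.3]
width: 85.3
grip_force: 0.0
```

```bash
python3 dn.py 99; python3 - <<'E'
from h import *
w=snap('wrist','w5');
print(ray(w,(256,192)))
cv2.imwrite('pics/v5.png',cv2.resize(w['pixels'],(768,576),interpolation=cv2.INTER_CUBIC))
E
```

```text
q [ 0.077  0.124 -0.877  1.677  0.119  1.401  0.803] p [391.063 297.494 399.46 ] rot [0.016 0.005 0.068] w 85.33371127045295 F [ 0.494 -0.596  0.288] 27.75
(array([315.46724175, 297.23787568, 533.52677585]), array([ 0.32323384, -0.01313017, -0.94622803]))
```

View pics/v5.png

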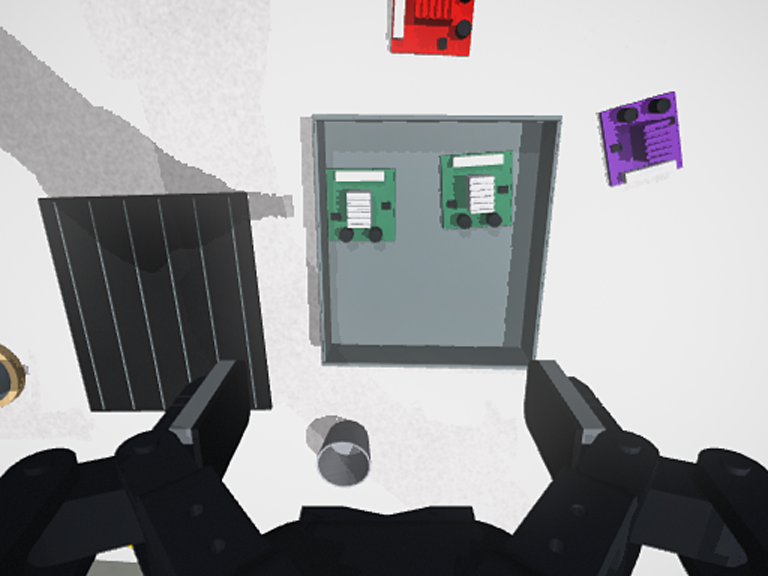

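Wrist view shows the bin with only two green modules, board centres near (361,205) and (477,190) in the 768-wide picture. The left one now sits close to the bin wall (it may have been knocked). Red and purple lie outside.

```bash
python3 - <<'E'
from h import *
np.set_printoptions(precision=1,suppress=True)
w=load('w5')
P=lambda u,v,z:atz(w,(u/1.5-.2,v/1.5-.2),z)
for n,c,t in(('M1',[(326,168),(394,168),(396,241),(328,243)],(358,211)),('M2',[(440,155),(511,150),(514,228),(443,229)],(482,195))):
    q=np.array([P(u,v,11) for u,v in c]);m=q.mean(0);print(n,'board',m,'heatsink',P(*t,45))
    e=(q[1]+q[2]-q[0]-q[3]);f=(q[2]+q[3]-q[0]-q[1]);print(' y-az',np.degrees(np.arctan2(e[1],e[0])),'x-az',np.degrees(np.arctan2(f[1],f[0])),np.linalg.norm(e)/2,np.linalg.norm(f)/2)
print('bin',[P(*c,55)[:2] for c in[(314,115),(562,116),(534,367),(323,367)]])
print('mat',[P(*c,6)[:2] for c in[(38,200),(247,192),(271,408),(91,411)]])
E
```

```text
M1 board [399.2 259.5  11. ] heatsink [399.3 259.1  45. ]
 y-az 93.96708837095491 x-az 3.4509877621954836 75.45195279688515 81.97176052888726
M2 board [376.6 385.5  11. ] heatsink [376.  385.3  45. ]
 y-az 95.38254959616174 x-az 8.390842901076574 76.97015629719426 82.50407089185983
bin [array([307.2, 214.6]), array([296.5, 450.8]), array([561.9, 462.2]), array([576.9, 225.8])]
mat [array([ 413.1, -107.2]), array([391.4, 131.6]), array([667. , 151.9]), array([687.2, -84.7])]
```

Request:
drive_tool(increments=[{"dp":[-0.08,0.44,-0.3],"delta_rot":[0.016,0.005,0.04],"jaw":-0.5},{"dp":[-0.15,0.88,-0.6],"delta_rot":[0.016,0.005,0.04],"jaw":-0.3},{"dp":[-0.15,0.88,-1],"delta_rot":[0.016,0.005,0.04],"jaw":-0.2},{"dp":[-0.15,0.88,-1],"delta_rot":[0.016,0.005,0.04],"jaw":-0.2},{"dp":[-0.15,0.88,-1],"delta_rot":[0.016,0.005,0.04],"jaw":-0.2}])

```text
time: 28.3
tool_pos: [377.2, 384.4, 301.3]
eef_rot: [-0.054, 0.999, 0.0, -0.001]
ft_force: [0.1, 0.2, 1.2]
width: 51.0
grip_force: 0.0
```

Request:
drive_tool(increments=[{"dp":[0,0,-0.3],"delta_rot":[0,0,0],"jaw":-0.2},{"dp":[0,0,-0.6],"delta_rot":[0,0,0],"jaw":-0.2},{"dp":[0,0,-1],"delta_rot":[0,0,0],"jaw":-0.2},{"dp":[0,0,-1],"delta_rot":[0,0,0],"jaw":-0.2},{"dp":[0,0,-1],"delta_rot":[0,0,0],"jaw":-0.2}])

```text
time: 28.8
tool_pos: [377.6, 385.6, 203.1]
eef_rot: [-0.054, 0.999, 0.001, -0.0]
ft_force: [-0.3, -0.5, 0.6]
width: 51.0
grip_force: 0.0
```

```bash
python3 dn.py 96.5; python3 - <<'E'
from h import *
w=snap('wrist','w6');
print(ray(w,(256,192)), proj(w,[[376,385,45],[376,385,11]]))
cv2.imwrite('pics/v6.png',w['pixels'])
E
```

```text
q [-0.169  0.426 -0.854  1.843  0.368  1.037  0.51 ] p [377.646 385.619 203.113] rot [-0.002 -0.     0.003] w 50.965262114688194 F [-0.291 -0.542  0.624] 28.8
(array([303.26151291, 377.1941783 , 337.59817986]), array([ 0.31601679,  0.03215431, -0.94820857])) [[256.55443858 167.29903182]
 [256.55528446 159.4906426 ]]
```

View pics/v6.png

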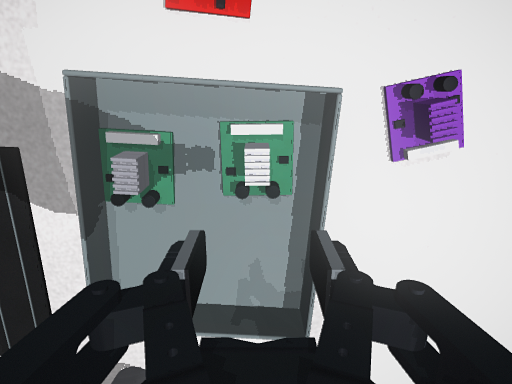

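The module at (257,160) is centred under the fingers and aligned with them. Descending to grip it.

Request:
drive_tool(increments=[{"dp":[-0.03,0,-0.3],"delta_rot":[0,0,0],"jaw":-0.2},{"dp":[-0.03,0,-0.6],"delta_rot":[0,0,0],"jaw":-0.2},{"dp":[-0.03,0,-1],"delta_rot":[0,0,0],"jaw":-0.2},{"dp":[-0.03,0,-1],"delta_rot":[0,0,0],"jaw":-0.2}])

```text
time: 29.25
tool_pos: [373.5, 384.6, 99.5]
eef_rot: [-0.054, 0.999, -0.0, -0.002]
ft_force: [-1.5, -0.1, 1.0]
width: 51.2
grip_force: 0.0
```

Request:
drive_tool(increments=[{"dp":[0,0,-0.25],"delta_rot":[0,0,0],"jaw":-0.2},{"dp":[0,0,-0.5],"delta_rot":[0,0,0],"jaw":-0.2},{"dp":[0,0,-0.65],"delta_rot":[0,0,0],"jaw":-0.2},{"dp":[0,0,-0.76],"delta_rot":[0,0,0],"jaw":-0.2},{"dp":[0,0,-0.76],"delta_rot":[0,0,0],"jaw":-0.2},{"dp":[0,0,-0.76],"delta_rot":[0,0,0],"jaw":0.3},{"dp":[0,0,-0.76],"delta_rot":[0,0,0],"jaw":1},{"dp":[0,0,-0.76],"delta_rot":[0,0,0],"jaw":1},{"dp":[0,0,-0.76],"delta_rot":[0,0,0],"jaw":1},{"dp":[0,0,-0.76],"delta_rot":[0,0,0],"jaw":1}], force=40)

```text
time: 30.25
tool_pos: [374.0, 386.2, 26.0]
eef_rot: [-0.055, 0.998, 0.001, -0.0]
ft_force: [-0.8, -2.0, 8.6]
width: 23.1
grip_force: 39.6
```

```bash
python3 st.py
```

```text
30.25 q [-0.328  0.673 -0.672  1.953  0.617  0.729  0.31 ] p [374.012 386.232  25.967] 
x [-0.994 -0.109  0.001] y [-0.109  0.994  0.003] z [-0.001  0.003 -1.   ] F [-0.84  -2.041  8.608] w 23.072301159112282 g 39.615644216537476
```

Request:
drive_tool(increments=[{"dp":[0,0,0.2],"delta_rot":[0,0,0],"jaw":1},{"dp":[0,0,0.6],"delta_rot":[0,0,0],"jaw":1},{"dp":[0,0,1],"delta_rot":[0,0,0],"jaw":1},{"dp":[0,0,1],"delta_rot":[0,0,0],"jaw":1}])

```text
time: 30.65
tool_pos: [374.9, 387.7, 129.9]
eef_rot: [-0.055, 0.998, 0.003, 0.002]
ft_force: [0.2, -0.1, -1.7]
width: 23.3
grip_force: 40.1
```

Request:
drive_tool(increments=[{"dp":[0.2,-0.2,0.2],"delta_rot":[0,0,0],"jaw":1},{"dp":[0.4,-0.5,0.3],"delta_rot":[0,0,0],"jaw":1},{"dp":[0.57,-0.9,0.3],"delta_rot":[0,0,0],"jaw":1}])

```text
time: 30.95
tool_pos: [431.6, 296.1, 156.5]
eef_rot: [-0.056, 0.998, 0.002, 0.0]
ft_force: [2.1, 0.3, -2.3]
width: 23.6
grip_force: 39.9
```

Request:
drive_tool(increments=[{"dp":[0.2,-0.3,0],"delta_rot":[0,0,0],"jaw":1},{"dp":[0.4,-0.6,0],"delta_rot":[0,0,0],"jaw":1},{"dp":[0.57,-0.9,0],"delta_rot":[0,0,0],"jaw":1}])

```text
time: 31.25
tool_pos: [488.4, 204.2, 155.1]
eef_rot: [-0.055, 0.999, 0.001, -0.001]
ft_force: [0.2, 0.3, -1.7]
width: 23.6
grip_force: 39.9
```

Request:
drive_tool(increments=[{"dp":[0.2,-0.3,0],"delta_rot":[0,0,0],"jaw":1},{"dp":[0.4,-0.6,0],"delta_rot":[0,0,0],"jaw":1},{"dp":[0.57,-0.9,0],"delta_rot":[0,0,0],"jaw":1}])

```text
time: 31.55
tool_pos: [545.3, 114.3, 155.1]
eef_rot: [-0.055, 0.998, 0.001, -0.001]
ft_force: [0.1, 0.6, -0.3]
width: 23.2
grip_force: 39.9
```

Request:
drive_tool(increments=[{"dp":[0.2,-0.3,0],"delta_rot":[0,0,0],"jaw":1},{"dp":[0.4,-0.6,0],"delta_rot":[0,0,0],"jaw":1},{"dp":[0.57,-0.9,0],"delta_rot":[0,0,0],"jaw":1},{"dp":[0.57,-0.9,0],"delta_rot":[0,0,0],"jaw":1}])

```text
time: 31.95
tool_pos: [603.2, 20.7, 154.4]
eef_rot: [-0.052, 0.999, 0.0, -0.001]
ft_force: [-1.1, 0.1, -1.4]
width: 23.2
grip_force: 40.0
```

```bash
python3 dn.py 95;python3 - <<'E'
from h import *
w=snap('wrist','w7');
cv2.imwrite('pics/v7.png',w['pixels'])
E
```

```text
q [ 0.449  0.576 -0.723  1.725  0.438  1.012  1.242] p [603.158  20.662 154.431] rot [-0.    -0.001 -0.01 ] w 23.209989449027123 F [-1.06   0.099 -1.406] 31.95
```

View pics/v7.png

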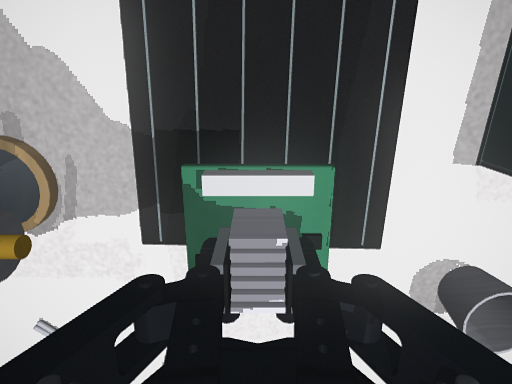

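The module is held level over the mat; the mat's far edge runs from (143,244) to (381,248). I'll check where it is in the world.

```bash
python3 - <<'E'
from h import *
np.set_printoptions(precision=1,suppress=True)
w=load('w7')
print([atz(w,p,6)[:2] for p in[(143,244),(381,248),(121,0),(418,0)]])
E
```

```text
[array([688.6, -84.9]), array([668.7, 151.9]), array([ 473.7, -101.8]), array([449.2, 133.4])]
```

Request:
drive_tool(increments=[{"dp":[0,0.06,-0.3],"delta_rot":[0,0,0],"jaw":1},{"dp":[0,0.06,-0.6],"delta_rot":[0,0,0],"jaw":1},{"dp":[0,0.06,-0.85],"delta_rot":[0,0,0],"jaw":1},{"dp":[0,0.06,-1],"delta_rot":[0,0,0],"jaw":1},{"dp":[0,0.06,-1],"delta_rot":[0,0,0],"jaw":1},{"dp":[0,0.06,-1],"delta_rot":[0,0,0],"jaw":1}])

```text
time: 32.6
tool_pos: [601.8, 32.4, 55.7]
eef_rot: [-0.055, 0.998, 0.001, -0.001]
ft_force: [0.7, -0.6, -1.0]
width: 22.9
grip_force: 40.0
```

Request:
drive_tool(increments=[{"dp":[0,0,-0.1],"delta_rot":[0,0,0],"jaw":1},{"dp":[0,0,-0.18],"delta_rot":[0,0,0],"jaw":1},{"dp":[0,0,-0.23],"delta_rot":[0,0,0],"jaw":1},{"dp":[0,0,-0.26],"delta_rot":[0,0,0],"jaw":1},{"dp":[0,0,-0.26],"delta_rot":[0,0,0],"jaw":1}])

```text
time: 33.1
tool_pos: [601.3, 31.8, 28.3]
eef_rot: [-0.055, 0.998, 0.001, -0.001]
ft_force: [0.1, -0.1, -2.0]
width: 23.2
grip_force: 40.0
```

```bash
python3 dn.py 95
```

```text
q [ 0.358  0.74  -0.623  1.786  0.572  0.807  1.13 ] p [601.332  31.761  28.339] rot [-0.001 -0.002 -0.014] w 23.158744560173773 F [ 0.06  -0.134 -2.034] 33.1
```

Request:
drive_tool(increments=[{"dp":[0,0,-0.01],"delta_rot":[0,0,0],"jaw":1},{"dp":[0,0,-0.015],"delta_rot":[0,0,0],"jaw":1},{"dp":[0,0,-0.015],"delta_rot":[0,0,0],"jaw":1}])

```text
time: 33.4
tool_pos: [601.6, 31.8, 27.4]
eef_rot: [-0.055, 0.998, 0.001, -0.001]
ft_force: [-0.2, -0.3, -1.9]
width: 23.2
grip_force: 40.0
```

Request:
drive_tool(increments=[{"dp":[0,0,-0.01],"delta_rot":[0,0,0],"jaw":1},{"dp":[0,0,-0.02],"delta_rot":[0,0,0],"jaw":1},{"dp":[0,0,-0.02],"delta_rot":[0,0,0],"jaw":1}])

```text
time: 33.7
tool_pos: [601.7, 31.8, 26.9]
eef_rot: [-0.055, 0.998, 0.0, -0.001]
ft_force: [-13.6, -3.8, 32.1]
width: 23.5
grip_force: 44.3
```

Request:
drive_tool(increments=[{"dp":[0,0,0.01],"delta_rot":[0,0,0],"jaw":0.2},{"dp":[0,0,0.01],"delta_rot":[0,0,0],"jaw":-0.2},{"dp":[0,0,0.01],"delta_rot":[0,0,0],"jaw":-0.2},{"dp":[0,0,0.01],"delta_rot":[0,0,0],"jaw":-0.2},{"dp":[0,0,0.01],"delta_rot":[0,0,0],"jaw":-0.2},{"dp":[0,0,0.3],"delta_rot":[0,0,0],"jaw":-0.2},{"dp":[0,0,0.6],"delta_rot":[0,0,0],"jaw":-0.2},{"dp":[0,0,1],"delta_rot":[0,0,0],"jaw":-0.2},{"dp":[0,0,1],"delta_rot":[0,0,0],"jaw":-0.2}])

```text
time: 34.6
tool_pos: [603.7, 32.4, 129.9]
eef_rot: [-0.055, 0.998, 0.001, 0.002]
ft_force: [1.0, -0.3, -0.7]
width: 51.6
grip_force: 0.0
```

Request:
drive_tool(increments=[{"dp":[-0.2,0.3,0.2],"delta_rot":[0,0,0],"jaw":-0.2},{"dp":[-0.5,0.6,0.5],"delta_rot":[0,0,0],"jaw":0},{"dp":[-0.8,0.9,0.8],"delta_rot":[0,0,-0.02],"jaw":0.15},{"dp":[-0.8,0.9,0.8],"delta_rot":[0,0,-0.02],"jaw":0.15}])

```text
time: 35.0
tool_pos: [519.7, 126.2, 208.4]
eef_rot: [-0.042, 0.999, 0.001, 0.001]
ft_force: [0.4, -0.2, -0.5]
width: 36.4
grip_force: 0.0
```

Request:
drive_tool(increments=[{"dp":[-0.3,0.3,0],"delta_rot":[0,0,0],"jaw":0.15},{"dp":[-0.7,0.7,0],"delta_rot":[0,0,0],"jaw":0.15},{"dp":[-1,0.9,0],"delta_rot":[0,0,0],"jaw":0.15},{"dp":[-1,0.9,0],"delta_rot":[0,0,0],"jaw":0.15}])

```text
time: 35.4
tool_pos: [417.8, 214.8, 205.3]
eef_rot: [-0.042, 0.999, 0.001, -0.001]
ft_force: [0.0, -2.1, -0.7]
width: 35.9
grip_force: 0.0
```

```bash
python3 dn.py 93.7;python3 - <<'E'
from h import *
w=snap('wrist','w8');print(proj(w,[[399,259,45],[399,259,11]]))
cv2.imwrite('pics/v8.png',w['pixels'])
E
```

```text
q [ 0.247  0.285 -0.899  1.999  0.265  0.98   0.872] p [417.824 214.768 205.31 ] rot [-0.001 -0.001 -0.013] w 35.85515718847783 F [ 0.024 -2.121 -0.659] 35.4
[[305.20965713 153.40584663]
 [300.474366   146.97802124]]
```

View pics/v8.png

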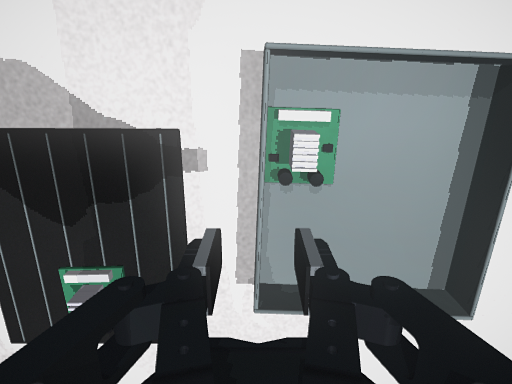

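The remaining module's heatsink is at (305,152), matching the projected estimate. I'll approach with the fingers half closed because of the wall.

Request:
drive_tool(increments=[{"dp":[-0.19,0.46,-0.2],"delta_rot":[0,0,-0.01],"jaw":0.2},{"dp":[-0.19,0.46,-0.6],"delta_rot":[0,0,-0.01],"jaw":0.2},{"dp":[-0.19,0.46,-1],"delta_rot":[0,0,-0.01],"jaw":0.2},{"dp":[-0.19,0.46,-1],"delta_rot":[0,0,-0.01],"jaw":0.2},{"dp":[-0.19,0.46,-1],"delta_rot":[0,0,-0.01],"jaw":0.2}])

```text
time: 35.95
tool_pos: [402.9, 257.7, 105.7]
eef_rot: [-0.031, 1.0, 0.001, -0.002]
ft_force: [0.3, 0.0, 0.9]
width: 34.0
grip_force: 0.0
```

```bash
python3 dn.py 94
```

```text
q [ 0.038  0.465 -0.802  2.061  0.46   0.801  0.593] p [402.856 257.724 105.722] rot [-0.001 -0.002  0.005] w 34.01401541254534 F [0.316 0.002 0.912] 35.95
```

Request:
drive_tool(increments=[{"dp":[-0.03,0.03,-0.1],"delta_rot":[0,0,0],"jaw":0.2},{"dp":[-0.03,0.03,-0.25],"delta_rot":[0,0,0],"jaw":0.2},{"dp":[-0.03,0.03,-0.37],"delta_rot":[0,0,0],"jaw":0.2},{"dp":[-0.03,0.03,-0.37],"delta_rot":[0,0,0],"jaw":0.2},{"dp":[-0.03,0.03,-0.37],"delta_rot":[0,0,0],"jaw":0.2}])

```text
time: 36.45
tool_pos: [399.4, 260.8, 68.2]
eef_rot: [-0.031, 1.0, 0.001, -0.001]
ft_force: [-0.2, 0.1, 0.6]
width: 34.1
grip_force: 0.0
```

```bash
python3 dn.py 94;python3 - <<'E'
from h import *
w=snap('wrist','w9');cv2.imwrite('pics/v9.png',w['pixels'])
E
```

```text
q [-0.02   0.525 -0.749  2.083  0.532  0.731  0.523] p [399.437 260.812  68.162] rot [-0.001 -0.002  0.004] w 34.116245073262135 F [-0.205  0.078  0.588] 36.45
```

View pics/v9.png

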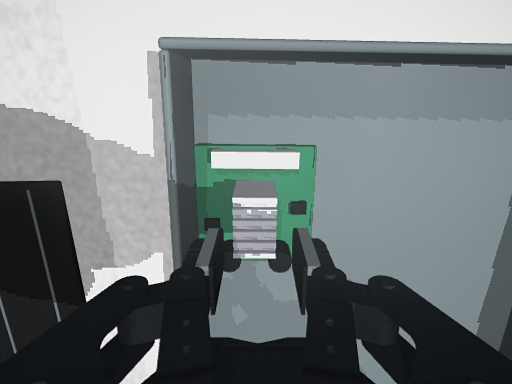

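Heatsink (column 255) lies between the fingers, and the left finger is clear of the wall. Down and grip.

Request:
drive_tool(increments=[{"dp":[0,0,-0.12],"delta_rot":[0,0,0],"jaw":0.2},{"dp":[0,0,-0.25],"delta_rot":[0,0,0],"jaw":0.2},{"dp":[0,0,-0.36],"delta_rot":[0,0,0],"jaw":0.2},{"dp":[0,0,-0.41],"delta_rot":[0,0,0],"jaw":0.2},{"dp":[0,0,-0.41],"delta_rot":[0,0,0],"jaw":0.2},{"dp":[0,0,-0.41],"delta_rot":[0,0,0],"jaw":1},{"dp":[0,0,-0.41],"delta_rot":[0,0,0],"jaw":1},{"dp":[0,0,-0.41],"delta_rot":[0,0,0],"jaw":1},{"dp":[0,0,-0.41],"delta_rot":[0,0,0],"jaw":1}], force=40)

```text
time: 37.4
tool_pos: [399.7, 260.7, 27.4]
eef_rot: [-0.031, 1.0, 0.001, -0.001]
ft_force: [0.3, 0.8, -1.5]
width: 23.1
grip_force: 39.5
```

```bash
python3 dn.py 94
```

```text
q [-0.076  0.594 -0.682  2.097  0.612  0.656  0.457] p [399.662 260.748  27.448] rot [-0.001 -0.001  0.005] w 23.069192265471763 F [ 0.342  0.787 -1.474] 37.4
```

Request:
drive_tool(increments=[{"dp":[0,0.02,0.2],"delta_rot":[0,0,0],"jaw":1},{"dp":[0,0.02,0.6],"delta_rot":[0,0,0],"jaw":1},{"dp":[0,0.02,1],"delta_rot":[0,0,0],"jaw":1},{"dp":[0,0.02,1],"delta_rot":[0,0,0],"jaw":1}])

```text
time: 37.8
tool_pos: [401.2, 264.0, 131.3]
eef_rot: [-0.031, 1.0, 0.002, 0.002]
ft_force: [-0.5, 0.2, -1.4]
width: 23.2
grip_force: 39.7
```

Request:
drive_tool(increments=[{"dp":[0.1,-0.2,0.1],"delta_rot":[0,0,0],"jaw":1},{"dp":[0.2,-0.5,0.1],"delta_rot":[0,0,0],"jaw":1},{"dp":[0.25,-0.82,0.1],"delta_rot":[0,0,0],"jaw":1}])

```text
time: 38.1
tool_pos: [425.0, 179.9, 137.2]
eef_rot: [-0.032, 1.0, 0.001, -0.001]
ft_force: [0.4, -0.8, -1.9]
width: 23.3
grip_force: 39.7
```

Request:
drive_tool(increments=[{"dp":[0.1,-0.3,0],"delta_rot":[0,0,0],"jaw":1},{"dp":[0.2,-0.6,0],"delta_rot":[0,0,0],"jaw":1},{"dp":[0.25,-0.82,0],"delta_rot":[0,0,0],"jaw":1}])

```text
time: 38.4
tool_pos: [449.9, 96.6, 136.9]
eef_rot: [-0.031, 1.0, 0.001, -0.001]
ft_force: [0.4, 0.1, -1.4]
width: 23.4
grip_force: 39.7
```

Request:
drive_tool(increments=[{"dp":[0.1,-0.3,0],"delta_rot":[0,0,0],"jaw":1},{"dp":[0.2,-0.6,0],"delta_rot":[0,0,0],"jaw":1},{"dp":[0.25,-0.83,0],"delta_rot":[0,0,0],"jaw":1},{"dp":[0.25,-0.83,0],"delta_rot":[0,0,0],"jaw":1},{"dp":[0.25,-0.83,0],"delta_rot":[0,0,0],"jaw":1}])

```text
time: 38.9
tool_pos: [474.2, 15.7, 136.9]
eef_rot: [-0.031, 1.0, 0.001, -0.001]
ft_force: [-0.2, 0.4, -1.2]
width: 23.3
grip_force: 39.8
```

```bash
python3 dn.py 94
```

```text
q [ 0.577  0.393 -0.795  2.049  0.37   0.847  1.202] p [474.247  15.675 136.893] rot [-0.001 -0.002  0.005] w 23.266457223089002 F [-0.224  0.37  -1.233] 38.9
```

Request:
drive_tool(increments=[{"dp":[0,0,-0.3],"delta_rot":[0,0,0],"jaw":1},{"dp":[0,0,-0.6],"delta_rot":[0,0,0],"jaw":1},{"dp":[0,0,-0.85],"delta_rot":[0,0,0],"jaw":1},{"dp":[0,0,-1],"delta_rot":[0,0,0],"jaw":1},{"dp":[0,0,-1],"delta_rot":[0,0,0],"jaw":1}])

```text
time: 39.4
tool_pos: [473.5, 16.7, 36.0]
eef_rot: [-0.032, 0.999, 0.001, -0.002]
ft_force: [0.5, 0.3, 0.1]
width: 23.3
grip_force: 39.7
```

Request:
drive_tool(increments=[{"dp":[0,0,-0.03],"delta_rot":[0,0,0],"jaw":1},{"dp":[0,0,-0.06],"delta_rot":[0,0,0],"jaw":1},{"dp":[0,0,-0.07],"delta_rot":[0,0,0],"jaw":1},{"dp":[0,0,-0.07],"delta_rot":[0,0,0],"jaw":1}])

```text
time: 39.8
tool_pos: [474.8, 15.7, 30.6]
eef_rot: [-0.031, 1.0, 0.001, -0.001]
ft_force: [0.5, 0.4, -0.7]
width: 23.4
grip_force: 39.7
```

Request:
drive_tool(increments=[{"dp":[0,0,-0.01],"delta_rot":[0,0,0],"jaw":1},{"dp":[0,0,-0.02],"delta_rot":[0,0,0],"jaw":1},{"dp":[0,0,-0.02],"delta_rot":[0,0,0],"jaw":1}])

```text
time: 40.1
tool_pos: [474.6, 15.7, 28.3]
eef_rot: [-0.031, 1.0, 0.001, -0.001]
ft_force: [1.3, -0.8, -0.6]
width: 23.1
grip_force: 39.8
```

Request:
drive_tool(increments=[{"dp":[0,0,-0.01],"delta_rot":[0,0,0],"jaw":1},{"dp":[0,0,-0.01],"delta_rot":[0,0,0],"jaw":1}])

```text
time: 40.3
tool_pos: [474.7, 15.7, 28.2]
eef_rot: [-0.031, 1.0, 0.0, -0.001]
ft_force: [-10.5, -2.7, 32.6]
width: 23.1
grip_force: 44.2
```

Request:
drive_tool(increments=[{"dp":[0,0,0],"delta_rot":[0,0,0],"jaw":0.2},{"dp":[0,0,0],"delta_rot":[0,0,0],"jaw":-0.2},{"dp":[0,0,0],"delta_rot":[0,0,0],"jaw":-0.2},{"dp":[0,0,0.01],"delta_rot":[0,0,0],"jaw":-0.2},{"dp":[0,0,0.3],"delta_rot":[0,0,0],"jaw":-0.2},{"dp":[0,0,0.6],"delta_rot":[0,0,0],"jaw":-0.2},{"dp":[0,0,1],"delta_rot":[0,0,0],"jaw":-0.2},{"dp":[0,0,1],"delta_rot":[0,0,0],"jaw":-0.2}])

```text
time: 41.1
tool_pos: [476.5, 16.1, 131.1]
eef_rot: [-0.031, 1.0, 0.001, 0.002]
ft_force: [0.1, 0.2, -0.0]
width: 51.5
grip_force: 0.0
```

Request:
drive_tool(increments=[{"dp":[0,-0.2,0.3],"delta_rot":[0,0,0],"jaw":-0.6},{"dp":[0,-0.4,0.7],"delta_rot":[0,0,0],"jaw":-1},{"dp":[0,-0.6,1],"delta_rot":[0,0,0],"jaw":-1},{"dp":[0,-0.8,1],"delta_rot":[0,0,0],"jaw":-1},{"dp":[0,-0.8,1],"delta_rot":[0,0,0],"jaw":-1}])

```text
time: 41.6
tool_pos: [474.6, -67.0, 227.5]
eef_rot: [-0.029, 1.0, 0.0, -0.001]
ft_force: [0.1, 0.4, -1.7]
width: 85.1
grip_force: 0.0
```

Request:
drive_tool(increments=[{"dp":[0,-0.3,0.3],"delta_rot":[0,0,0],"jaw":-1},{"dp":[0,-0.7,0.7],"delta_rot":[0,0,0],"jaw":-1},{"dp":[0,-1,1],"delta_rot":[0,0,0],"jaw":-1},{"dp":[0,-1,1],"delta_rot":[0,0,0],"jaw":-1},{"dp":[0,-1,1],"delta_rot":[0,0,0],"jaw":-1}])

```text
time: 42.1
tool_pos: [474.5, -164.3, 326.9]
eef_rot: [-0.031, 1.0, 0.001, -0.001]
ft_force: [-0.6, 0.8, -1.2]
width: 85.4
grip_force: 0.0
```

```bash
python3 dn.py 94;python3 - <<'E'
from h import *
w=snap('wrist','w10');s=snap('scene','s10');d=snap('side','d10')
cv2.imwrite('pics/v10.png',cv2.resize(w['pixels'],(768,576),interpolation=cv2.INTER_CUBIC))
E
```

```text
q [ 0.998  0.187 -0.817  1.777  0.142  1.241  1.775] p [ 474.484 -164.274  326.894] rot [-0.001 -0.001  0.005] w 85.39970278409997 F [-0.58   0.765 -1.165] 42.1
```

View pics/v10.png

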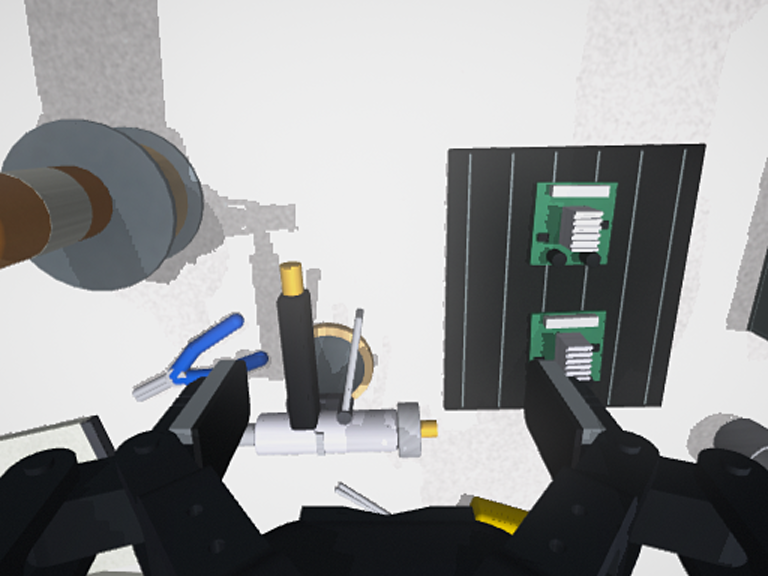

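Both modules lie flat and apart on the mat, at (575,225) and (568,345). The gun's grip runs from (293,295) to (303,425), the trigger blade from its hinge (344,412) to its free end (360,312).

```bash
python3 - <<'E'
from h import *
np.set_printoptions(precision=1,suppress=True)
w=load('w10');P=lambda u,v,z:atz(w,(u/1.5-.2,v/1.5-.2),z)
for n,u,v,z in[('gripL0',278,298,138),('gripL1',289,420,138),('gripR0',312,296,138),('gripR1',319,410,138),('trig tip top',360,312,136),('hinge',345,415,136),('gold end',291,265,125),('nozzle tip',438,429,125),('barrel back',243,434,125),('mod1',585,230,46),('mod2',578,358,46),('m1c0',536,183,12),('m1c1',617,183,12),('m1c2',612,266,12),('m1c3',531,262,12)]: print(n,P(u,v,z))
for n in('s10','d10'):
  d=load(n); print(n,proj(d,[[535,-195,136],[535,-232,138]]))
a,b=load('s10'),load('d10')
o=np.hstack([cv2.resize(a['pixels'][165:225,140:200],(400,400),interpolation=cv2.INTER_CUBIC),cv2.resize(b['pixels'][110:170,235:295],(400,400),interpolation=cv2.INTER_CUBIC)])
cv2.imwrite('pics/v11.png',o)
E
```

```text
gripL0 [ 519.6 -239.7  138. ]
gripL1 [ 621.1 -231.7  138. ]
gripR0 [ 516.6 -215.2  138. ]
gripR1 [ 610.7 -208.3  138. ]
trig tip top [ 527.6 -180.   136. ]
hinge [ 615.3 -187.9  136. ]
gold end [ 497.9 -232.9  125. ]
nozzle tip [ 631.3 -111.5  125. ]
barrel back [ 645.6 -272.1  125. ]
mod1 [472.5  13.8  46. ]
mod2 [597.8  30.2  46. ]
m1c0 [437.  -25.4  12. ]
m1c1 [432.3  50.5  12. ]
m1c2 [512.6  62.1  12. ]
m1c3 [513.4 -18.5  12. ]
s10 [[180.6 183.3]
 [169.6 179.9]]
d10 [[276.5 141.4]
 [280.9 137.5]]
```

View pics/v11.png

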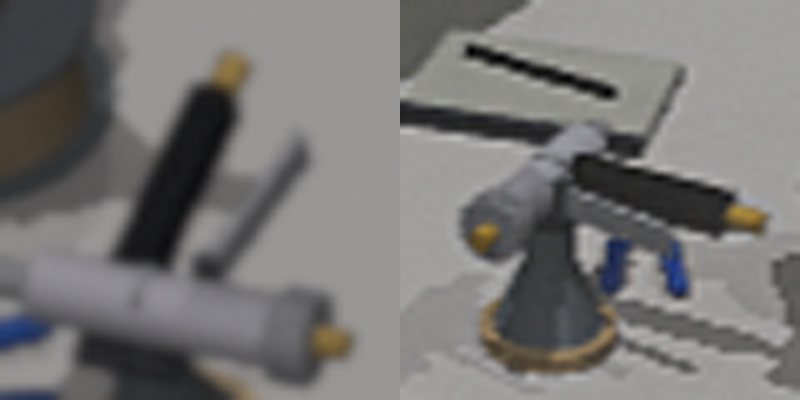

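Request:
drive_tool(increments=[{"dp":[0.3,-0.2,-0.2],"delta_rot":[0,0,0],"jaw":-1},{"dp":[0.6,-0.4,-0.5],"delta_rot":[0,0,0],"jaw":-1},{"dp":[0.71,-0.45,-0.9],"delta_rot":[0,0,0],"jaw":-1},{"dp":[0.71,-0.45,-0.9],"delta_rot":[0,0,0],"jaw":-1},{"dp":[0.71,-0.45,-0.9],"delta_rot":[0,0,0],"jaw":-1},{"dp":[0.71,-0.45,-0.9],"delta_rot":[0,0,0],"jaw":-1}])

```text
time: 42.85
tool_pos: [545.8, -208.3, 239.1]
eef_rot: [-0.032, 0.999, 0.001, -0.0]
ft_force: [-0.1, -0.5, 0.8]
width: 85.7
grip_force: 0.0
```

```bash
python3 dn.py 94.5;python3 - <<'E'
from h import *
w=snap('wrist','w12');cv2.imwrite('pics/v12.png',w['pixels'])
E
```

```text
q [ 0.892  0.442 -0.757  1.699  0.33   1.134  1.676] p [ 545.83  -208.348  239.082] rot [-0.001 -0.     0.009] w 85.65405802680513 F [-0.122 -0.458  0.76 ] 42.85
```

View pics/v12.png

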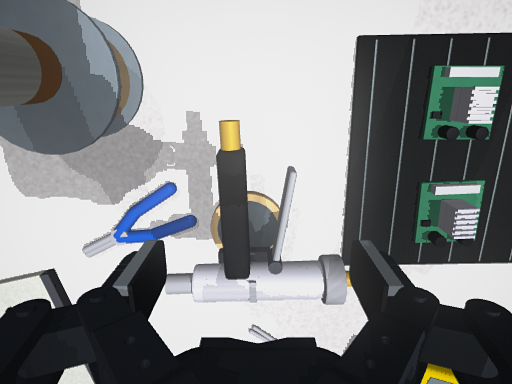

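The gripper is above the gun: grip at columns 217–246, trigger tip at (291,168). I'll check the heights and gaps once more.

```bash
python3 - <<'E'
from h import *
np.set_printoptions(precision=1,suppress=True)
a,w=load('w10'),load('w12')
for n,u,v,z in[('gL0',217,152,138),('gL1',225,276,138),('gR0',246,152,138),('tip',291,168,136),('hinge',275,268,136)]: print(n,atz(w,(u,v),z))
A=lambda u,v:(a,(u/1.5-.2,v/1.5-.2))
print('tri tip',tri(A(360,312),(w,(291,168))),'gL0',tri(A(278,298),(w,(217.5,152))),'hinge',tri(A(345,415),(w,(275,268))))
E
```

```text
gL0 [ 519.9 -240.6  138. ]
gL1 [ 627.4 -230.9  138. ]
gR0 [ 518.5 -218.7  138. ]
tip [ 529.3 -183.2  136. ]
hinge [ 618.1 -188.5  136. ]
tri tip (array([ 533.5, -180.9,  120.1]), [np.float64(0.45222459957216593), np.float64(0.4522245995722128)]) gL0 (array([ 520.4, -240.4,  135.5]), [np.float64(0.11555951428263694), np.float64(0.11555951428262001)]) hinge (array([ 621. , -188.1,  129.3]), [np.float64(1.1056634523083906), np.float64(1.105663452308319)])
```

Request:
drive_tool(increments=[{"dp":[0.01,-0.01,-0.25],"delta_rot":[0,0,0],"jaw":-1},{"dp":[0.01,-0.01,-0.5],"delta_rot":[0,0,0],"jaw":-1},{"dp":[0.01,-0.01,-0.75],"delta_rot":[0,0,0],"jaw":-1},{"dp":[0.01,-0.01,-0.75],"delta_rot":[0,0,0],"jaw":-1},{"dp":[0.01,-0.01,-0.75],"delta_rot":[0,0,0],"jaw":-1}])

```text
time: 43.4
tool_pos: [546.9, -210.2, 164.0]
eef_rot: [-0.031, 1.0, 0.001, -0.0]
ft_force: [0.3, 0.3, 0.2]
width: 85.5
grip_force: 0.0
```

```bash
python3 dn.py 94.5
```

```text
q [ 0.856  0.528 -0.715  1.764  0.402  1.002  1.621] p [ 546.946 -210.241  164.008] rot [-0.001 -0.001  0.01 ] w 85.45099367019989 F [0.307 0.34  0.157] 43.4
```

Request:
drive_tool(increments=[{"dp":[0,0,-0.25],"delta_rot":[0,0,0],"jaw":-1},{"dp":[0,0,-0.49],"delta_rot":[0,0,0],"jaw":-1},{"dp":[0,0,-0.49],"delta_rot":[0,0,0],"jaw":-1},{"dp":[0,-0.04,-0.49],"delta_rot":[0,0,0],"jaw":-0.8},{"dp":[0,-0.04,-0.49],"delta_rot":[0,0,0],"jaw":-0.7},{"dp":[0,-0.04,-0.49],"delta_rot":[0,0,0],"jaw":-0.7}], force=30)

```text
time: 44.0
tool_pos: [547.4, -214.4, 114.9]
eef_rot: [-0.031, 1.0, 0.001, -0.0]
ft_force: [1.0, 1.8, 0.5]
width: 72.6
grip_force: 1.1
```

```bash
python3 dn.py 94.5
```

```text
q [ 0.833  0.593 -0.678  1.792  0.455  0.919  1.588] p [ 547.366 -214.37   114.857] rot [-0.001 -0.     0.01 ] w 72.58390384104102 F [1.001 1.844 0.526] 44.0
```

Request:
drive_tool(increments=[{"dp":[0,-0.045,0],"delta_rot":[0,0,0],"jaw":-0.2},{"dp":[0,-0.045,0],"delta_rot":[0,0,0],"jaw":1},{"dp":[0,-0.045,0],"delta_rot":[0,0,0],"jaw":1},{"dp":[0,-0.045,0],"delta_rot":[0,0,0],"jaw":1},{"dp":[0,-0.045,0],"delta_rot":[0,0,0],"jaw":1},{"dp":[0,-0.045,0],"delta_rot":[0,0,0],"jaw":1},{"dp":[0,-0.045,0],"delta_rot":[0,0,0],"jaw":1}])

```text
time: 44.7
tool_pos: [546.9, -220.2, 114.2]
eef_rot: [-0.031, 1.0, -0.0, -0.001]
ft_force: [-2.5, -3.6, 12.9]
width: 39.4
grip_force: 32.8
```

Request:
drive_tool(increments=[{"dp":[0,0,0],"delta_rot":[0,0,0],"jaw":1},{"dp":[0,0,0],"delta_rot":[0,0,0],"jaw":1},{"dp":[0,0,0],"delta_rot":[0,0,0],"jaw":1},{"dp":[0,0,0],"delta_rot":[0,0,0],"jaw":1},{"dp":[0,0,0],"delta_rot":[0,0,0],"jaw":1},{"dp":[0,0,0],"delta_rot":[0,0,0],"jaw":1},{"dp":[0,0.05,0],"delta_rot":[0,0,0],"jaw":-0.5},{"dp":[0,0.1,0],"delta_rot":[0,0,0],"jaw":-1},{"dp":[0,0.1,0],"delta_rot":[0,0,0],"jaw":-1},{"dp":[0,0.1,0],"delta_rot":[0,0,0],"jaw":-1}])

```text
time: 45.7
tool_pos: [546.5, -208.9, 113.3]
eef_rot: [-0.031, 1.0, 0.001, -0.001]
ft_force: [-0.6, 0.4, 0.6]
width: 85.0
grip_force: 0.0
```

Request:
drive_tool(increments=[{"dp":[0,0,0],"delta_rot":[0,0,0],"jaw":-1},{"dp":[0,0,0.2],"delta_rot":[0,0,0],"jaw":-1},{"dp":[0,0,0.6],"delta_rot":[0,0,0],"jaw":-1},{"dp":[0,0,1],"delta_rot":[0,0,0],"jaw":-1},{"dp":[0,0,1],"delta_rot":[0,0,0],"jaw":-1}])

```text
time: 46.2
tool_pos: [548.6, -209.3, 218.2]
eef_rot: [-0.031, 1.0, -0.001, 0.002]
ft_force: [-0.4, -0.3, -1.5]
width: 85.3
grip_force: 0.0
```

Request:
drive_tool(increments=[{"dp":[-0.2,0,0.3],"delta_rot":[0,0,0],"jaw":-1},{"dp":[-0.5,0.3,0.7],"delta_rot":[0,0,0],"jaw":-1},{"dp":[-0.8,0.5,1],"delta_rot":[0,0,0],"jaw":-1},{"dp":[-0.8,0.5,1],"delta_rot":[0,0,0],"jaw":-1},{"dp":[-0.8,0.5,1],"delta_rot":[0,0,0],"jaw":-1}])

```text
time: 46.7
tool_pos: [466.3, -159.1, 314.3]
eef_rot: [-0.031, 1.0, -0.0, -0.0]
ft_force: [0.7, -1.7, 0.2]
width: 85.3
grip_force: 0.0
```

```bash
python3 dn.py 94.5;python3 - <<'E'
from h import *
w=snap('wrist','w13');s=snap('scene','s13')
o=np.zeros((600,800,3),np.uint8);o[:384,:512]=w['pixels'];o[384:600,:288]=cv2.resize(s['pixels'],(288,216));o[300:600,500:800]=cv2.resize(s['pixels'][110:260,90:240],(300,300),interpolation=cv2.INTER_CUBIC)
cv2.imwrite('pics/v13.png',o)
E
```

```text
q [ 1.024  0.179 -0.846  1.817  0.144  1.209  1.767] p [ 466.332 -159.064  314.267] rot [ 0.001 -0.     0.01 ] w 85.28201800554363 F [ 0.682 -1.653  0.156] 46.7
```

View pics/v13.png

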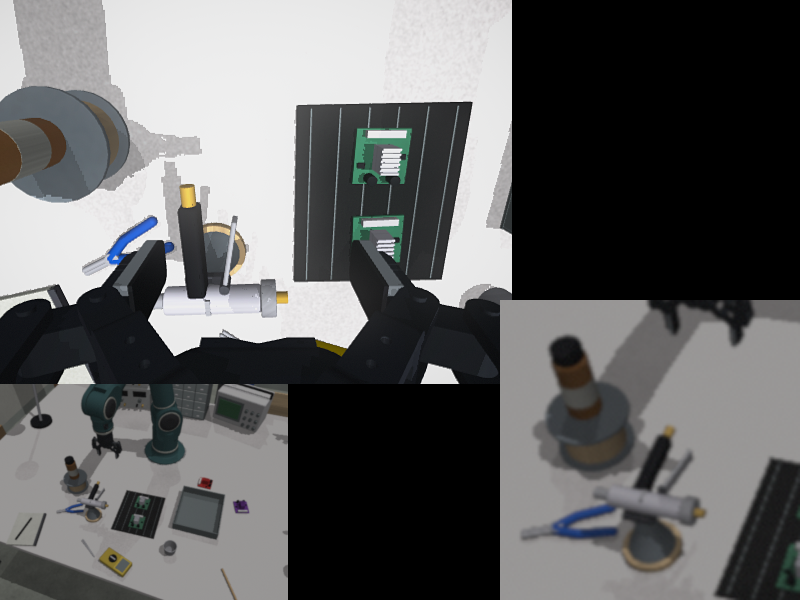

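Trigger is back open, both modules are flat on the mat, the bin is empty, the jar is upright and the bystanders are in place. Handing in.

```bash
python3 -c "
from bench import manip
print(manip.hand_in())"
```

```text
the job is handed in; nothing more can be done
None
```

I inverted the jar twice and stood it upright on its riser, laid both circuit modules (only two were in the bin) flat on the mat, squeezed the trigger fully for about 0.9 s and released it, and handed in the job at about 47 s; no verdict came back.

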